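# Sieve mixed nuts into a case with bypass lids

### The arm

A 6-joint arm with a two-finger parallel gripper is mounted at the origin on the work surface; the furniture and walls round the work are solid. World frame = base frame: x ahead of the robot, y to its left, z up, the work surface at z = 0. Lengths are in m, angles in rad, forces in N, time in s.
With the tool pointing down it reaches from about 0.425 to 1.125 m from the base axis. Payload 14.9 kg.
Tool frame: the origin (TCP) lies midway between the tips of the shut fingers; the grasp point (between the pads) lies 19 mm behind it; z points along the fingers, x is the direction in which the jaws open and shut, and the axes are right-handed (so a half turn about z gives the same grasp; the last joint's range is limited). The gripper opens to 91 mm and grips with 3 to 60 N. Pads are 32 mm wide; open, the fingers measure 118 mm over their backs; the gripper's body (76 mm by 178 mm) begins 60 mm behind the grasp point.
Start: joints at [-1.244, 0.379, 1.734, -0, 1.028, -0.033], TCP at [0.246, -0.655, 0.214] pointing down, gripper open.
Joint ranges: [-2.77, 2.77], [-0.74, 2.19], [0, 2.66], [-1.06, 4.2], [0.31, 2.87], [-3.08, 3.08]. Speed limits (rad/s): [1.89, 1.89, 2.39, 3.14, 3.14, 3.14].

### API

Orientations are given as [roll, pitch, yaw] about the fixed x, y, z axes, in that order (R = Rz(yaw) Ry(pitch) Rx(roll)).
In Python, from cell import ctrl gives the robot as it stands.
- The arm moves only by the tool servo_tool, never from a script. Its argument "moves" is a list of rows, each an object of numbers: "jaw": the gripper command: -1 is shut, 1 is fully open, values between are in proportion; "x", "y", "z": the shift along the tool's x, y, z in mm; "turn": the turn about the tool's z in rad. A call has 1 to 12 rows; each row shifts and turns the commanded pose from where the row before left it, along the tool's axes as they then stand; what a row does not reach is not made up. A row lasts 1/8 s, in which the tool goes at most 62.5 mm and 10.7 degrees, less where a joint would pass 70% of its speed; a pose out of reach is approached as far as the arm can. A call is refused whole if a number of a shift passes 62.5 or a number of a turn 0.188, either way. A call with a gripper value outside its range is refused whole. The fingers move at their own pace and stop on an object; "newtons" is the grip in N (left out, the last holds). Time passes only in rows, so rows that do not move let the fingers close. It gives the time, the measured TCP pose, the force and the opening at its end, in the units of the state.
- ctrl.state(): the state, without advancing time (a new reading comes with each control period).
- ctrl.grab_frame(name): name is "scene" or "top"; returns a dict with "img" (400x640x3 uint8, red, green, blue), "mtx" (3x3 intrinsics, pixels), "R" (3x3) and "t" (3): a world point X has camera coordinates R X + t. Camera axes: x right, y down, z forward; pixel columns grow to the right and rows downward; lengths in m; the calibration is good to about 2 mm. A picture is of the moment at which its call begins. There is no depth.
- ctrl.finish_job(): hands the job in, once; it reports no verdict.
The state is a dict: "clock": time; "joint_positions": joint angles; "joint_velocities": joint speeds; "joint_efforts": joint torques, N m; "position": TCP position; "tool_rot": TCP orientation; "force": force on the tool from outside, world axes, zero at the start; "moment": the same for the moment, N m; "finger_gap": opening from 0.0 (shut) to 1.0 (fully open).
Only numpy, scipy, OpenCV 4.12 (cv2) and the standard library are available. Lean on these libraries where they do the work, as an engineer would, in place of code of your own. Each camera call takes 0.05 s, during which the arm holds its last target. There are 200 camera calls.

### The job

Sort the mixed nuts in the hand sieve into the case: slide the right lid fully open over the left one, hold the sieve over the right compartment and shake it side to side until every small nut has dropped through into it, with the large ones still in the sieve. Then shut the right lid, slide the left lid fully open under it and tip the large nuts over the sieve's lip into the left compartment. Finish with both lids fully shut and the empty sieve standing upright on the bench, and leave the glue bottle, jar and pine offcut alone.

Things in the scene. Friction and masses are not known exactly. Their poses are not given: they have to be found in the camera images.
- case: plywood hardware case, 206 (x) x 360 (y) mm, fixed; divider at y = 0: right (-y) and left (+y) compartments, each 190 x 168 mm inside, floor 50 mm above the bench, rims 90 mm up. Origin: centre of the underside, on the bench; x away from the robot, y to the left. Lid tracks along the long walls end 108 mm up. A small sample nut is fixed on the front of the right compartment, a large one on the left's.
- right_lid (a joint): flat lid over the right compartment, in the UPPER track (top face 105 mm up): 0 = shut, grows to 0.152 m, fully open, as it slides along the case's +y over the left lid. About 1.5 N of friction, no spring; stays where it is left.
- left_lid (a joint): flat lid over the left compartment, in the LOWER track (top face 97 mm up): 0 = shut, grows to 0.152 m, fully open, as it slides along the case's -y under the right lid. About 1.5 N of friction, no spring. Its handle stops against the right lid's edge: the two lid values never sum to more than 0.152, so only one compartment can be open at a time.
- right_lid_handle (a point): grip point, 126 mm above the bench, of the right lid's handle: an upright wooden cleat at the lid's outer (-y) end, 14 mm thick (along y of the case), 50 mm wide (x), top 139 mm above the bench. Moves with the lid. Pinch it from above across its thickness.
- left_lid_handle (a point): grip point, 126 mm above the bench, of the left lid's handle, a like cleat at that lid's outer (+y) end: 14 mm (y) x 50 mm (x), top 139 mm above the bench. Moves with the lid.
- right_bin (a point): point on the floor of the right compartment, below the middle of its opening when the right lid is fully open; that opening is 190 mm (x of case) by 146 mm (y of case).
- left_bin (a point): point on the floor of the left compartment, below the middle of its opening when the left lid is fully open; that opening is 190 mm (x) by 146 mm (y).
- sieve: loose square hand sieve, 0.4 kg: walls 42 mm high on 3 sides, inside 124 x 124 mm; flat steel floor, top 8 mm above the origin, with eight 26 mm square holes in rows at x = -42, 0, 42 mm and 16 mm of plain sheet between rows. The -y side is open, with a lip rising at 20 degrees. Origin: centre of the underside; z up, x along the bail. Starts on the bench right of the case, lip towards the robot or to the right.
- sieve_grip (a point): centre of the wooden grip of the sieve's bail, over its middle: a bar along the sieve's x, 110 mm long, 18 mm thick (y), 24 mm high, centre 115 mm above the sieve's underside. Pinch it from above across its thickness.
- sieve_lip (a point): middle of the free edge of the sieve's lip (124 mm wide), 88 mm from the sieve's centre towards its -y and 17 mm above its underside. The bench the sieve starts on, for 0.1 m around x 0.40, y -0.30, has nothing else on it; so has the bench left of the case at x 0.50, y 0.40 (the waste paper there is no obstacle).
- small_nut_1: small steel hex nut, 19 mm across flats, 22 across corners, 10 mm high, 18 g; falls through the sieve's holes in any attitude. Starts lying flat in the sieve on the plain sheet between the holes. Three to six of the six are there. Origin: centre of its underside; z along the bore; one pair of flats faces its +-y.
- small_nut_2: small steel hex nut, 19 mm across flats, 22 across corners, 10 mm high, 18 g; falls through the sieve's holes in any attitude. Starts lying flat in the sieve on the plain sheet between the holes. Three to six of the six are there. Origin: centre of its underside; z along the bore; one pair of flats faces its +-y.
- small_nut_3: small steel hex nut, 19 mm across flats, 22 across corners, 10 mm high, 18 g; falls through the sieve's holes in any attitude. Starts lying flat in the sieve on the plain sheet between the holes. Three to six of the six are there. Origin: centre of its underside; z along the bore; one pair of flats faces its +-y.
- small_nut_4: small steel hex nut, 19 mm across flats, 22 across corners, 10 mm high, 18 g; falls through the sieve's holes in any attitude. Starts lying flat in the sieve on the plain sheet between the holes. Three to six of the six are there. Origin: centre of its underside; z along the bore; one pair of flats faces its +-y.
- small_nut_5: small steel hex nut, 19 mm across flats, 22 across corners, 10 mm high, 18 g; falls through the sieve's holes in any attitude. Starts lying flat in the sieve on the plain sheet between the holes. Three to six of the six are there. Origin: centre of its underside; z along the bore; one pair of flats faces its +-y.
- small_nut_6: small steel hex nut, 19 mm across flats, 22 across corners, 10 mm high, 18 g; falls through the sieve's holes in any attitude. Starts lying flat in the sieve on the plain sheet between the holes. Three to six of the six are there. Origin: centre of its underside; z along the bore; one pair of flats faces its +-y.
- large_nut_1: large steel hex nut, 30 mm across flats, 35 across corners, 16 mm high, 64 g; cannot pass the sieve's holes. Starts lying flat in the sieve. Two or three of the three are there. Origin: centre of its underside; z along the bore; one pair of flats faces its +-y.
- large_nut_2: large steel hex nut, 30 mm across flats, 35 across corners, 16 mm high, 64 g; cannot pass the sieve's holes. Starts lying flat in the sieve. Two or three of the three are there. Origin: centre of its underside; z along the bore; one pair of flats faces its +-y.
- large_nut_3: large steel hex nut, 30 mm across flats, 35 across corners, 16 mm high, 64 g; cannot pass the sieve's holes. Starts lying flat in the sieve. Two or three of the three are there. Origin: centre of its underside; z along the bore; one pair of flats faces its +-y.
- glue_bottle: bystander: glue bottle 176 mm tall standing behind the case; leave alone.
- white_jar: bystander: white jar 67 mm wide, 68 mm tall, on the bench to the right; leave alone.
- pine_offcut: bystander: square pine offcut, 48 x 55 x 45 mm, lying at the back on the right; leave alone.

How it is judged:
On the way, in this order (a step that is already met when the one before it is completed fails the run):
1. the right lid is slid open over the left one (value of joint right_lid above 0.14 m), for 0.2 s.
2. the sieve with the large nuts is held over the open right compartment (value of joint right_lid above 0.13 m and horizontal distance between sieve and right_bin below 0.1 m and height (world z) of sieve above 0.1 m and x of large_nut_1 in the frame of sieve between -0.062 and 0.062 m and y of large_nut_1 in the frame of sieve between -0.08 and 0.062 m and z of large_nut_1 in the frame of sieve between -0.005 and 0.05 m and x of large_nut_2 in the frame of sieve between -0.062 and 0.062 m and y of large_nut_2 in the frame of sieve between -0.08 and 0.062 m and z of large_nut_2 in the frame of sieve between -0.005 and 0.05 m and x of large_nut_3 in the frame of sieve between -0.062 and 0.062 m and y of large_nut_3 in the frame of sieve between -0.08 and 0.062 m and z of large_nut_3 in the frame of sieve between -0.005 and 0.05 m), for 0.1 s.
3. all small nuts lie in the right compartment, all large ones are still in the sieve (y of small_nut_1 in the frame of case between -0.178 and 0 m and x of small_nut_1 in the frame of case between -0.1 and 0.1 m and height (world z) of each of small_nut_1, small_nut_2, small_nut_3, small_nut_4, small_nut_5, small_nut_6 below 0.084 m and y of small_nut_2 in the frame of case between -0.178 and 0 m and x of small_nut_2 in the frame of case between -0.1 and 0.1 m and y of small_nut_3 in the frame of case between -0.178 and 0 m and x of small_nut_3 in the frame of case between -0.1 and 0.1 m and y of small_nut_4 in the frame of case between -0.178 and 0 m and x of small_nut_4 in the frame of case between -0.1 and 0.1 m and y of small_nut_5 in the frame of case between -0.178 and 0 m and x of small_nut_5 in the frame of case between -0.1 and 0.1 m and y of small_nut_6 in the frame of case between -0.178 and 0 m and x of small_nut_6 in the frame of case between -0.1 and 0.1 m and x of large_nut_1 in the frame of sieve between -0.062 and 0.062 m and y of large_nut_1 in the frame of sieve between -0.08 and 0.062 m and z of large_nut_1 in the frame of sieve between -0.005 and 0.05 m and x of large_nut_2 in the frame of sieve between -0.062 and 0.062 m and y of large_nut_2 in the frame of sieve between -0.08 and 0.062 m and z of large_nut_2 in the frame of sieve between -0.005 and 0.05 m and x of large_nut_3 in the frame of sieve between -0.062 and 0.062 m and y of large_nut_3 in the frame of sieve between -0.08 and 0.062 m and z of large_nut_3 in the frame of sieve between -0.005 and 0.05 m), for 0.3 s.
4. the right lid is shut and the left lid is open under it (value of joint right_lid below 0.012 m and value of joint left_lid above 0.138 m), for 0.2 s.
5. all large nuts lie in the left compartment (y of large_nut_1 in the frame of case between 0 and 0.178 m and x of large_nut_1 in the frame of case between -0.1 and 0.1 m and height (world z) of each of large_nut_1, large_nut_2, large_nut_3 below 0.084 m and y of large_nut_2 in the frame of case between 0 and 0.178 m and x of large_nut_2 in the frame of case between -0.1 and 0.1 m and y of large_nut_3 in the frame of case between 0 and 0.178 m and x of large_nut_3 in the frame of case between -0.1 and 0.1 m), for 0.3 s.
At the end, for the whole second after the job is handed in: every small nut lies in the right compartment and every large nut in the left one, at rest; both lids are shut to within 8 mm; the empty sieve stands upright (within 4.5 degrees) on the bench (all of step 5 and y of small_nut_1 in the frame of case between -0.178 and 0 m and x of small_nut_1 in the frame of case between -0.1 and 0.1 m and height (world z) of each of small_nut_1, small_nut_2, small_nut_3, small_nut_4, small_nut_5, small_nut_6 below 0.084 m and y of small_nut_2 in the frame of case between -0.178 and 0 m and x of small_nut_2 in the frame of case between -0.1 and 0.1 m and y of small_nut_3 in the frame of case between -0.178 and 0 m and x of small_nut_3 in the frame of case between -0.1 and 0.1 m and y of small_nut_4 in the frame of case between -0.178 and 0 m and x of small_nut_4 in the frame of case between -0.1 and 0.1 m and y of small_nut_5 in the frame of case between -0.178 and 0 m and x of small_nut_5 in the frame of case between -0.1 and 0.1 m and y of small_nut_6 in the frame of case between -0.178 and 0 m and x of small_nut_6 in the frame of case between -0.1 and 0.1 m and value of joint each of right_lid, left_lid below 0.008 m and linear speed of each of small_nut_1, small_nut_2, small_nut_3, small_nut_4, small_nut_5, small_nut_6, large_nut_1, large_nut_2, large_nut_3 below 0.03 m/s and angle between sieve's own z axis and vertical below 0.08 rad and height (world z) of sieve between -0.006 and 0.006 m); the robot touches nothing.
It fails at once if a bystander (glue bottle, jar, pine offcut) is pushed more than 40 mm or knocked over (distance of any of glue_bottle, white_jar, pine_offcut from where it was at the start of the episode above 0.04 m or angle between any of glue_bottle, white_jar's own z axis and vertical above 0.5 rad).
Of small_nut_1, small_nut_2, small_nut_3, small_nut_4, small_nut_5, small_nut_6 only 3 to 6 are there at a start; the rules pass over those that are not, and their reading is None.
Of large_nut_1, large_nut_2, large_nut_3 only 2 to 3 are there at a start; the rules pass over those that are not, and their reading is None.
At some moment in a run one of sieve may be knocked a few centimetres aside while the robot is not near it.
Once in a run the grip may slacken for a moment while it holds something.
It also fails if it takes over 192 s, if anything falls off the work surface, if the arm or the gripper's body presses on something with over 40 N, if the wrist force passes 120 N, or if a joint passes its speed limit or range.

## Working session

There is one attempt and no reset: what is moved stays moved. The work goes in short steps, Python scripts to look and compute and a tool call to move; the robot and the scene stay as the last step left them, time stands still between calls to the robot, and variables do not carry over. Pictures are saved under pics/ and viewed, about 12 in all and at most 16, crops included, and the job is handed in when it is done.

Besides the shell and the picture viewer there is one more tool, called as name(argument=value, ...) on one line, values as JSON. servo_tool: Moves the arm, as the interface text tells. Its arguments: {"type":"object","properties":{"moves":{"type":"array","items":{"type":"object","properties":{"jaw":{"type":"number"},"x":{"type":"number"},"y":{"type":"number"},"z":{"type":"number"},"turn":{"type":"number"}}}},"newtons":{"type":"number"}},"required":["moves"]}

```bash
mkdir -p pics && ls
cat > h.py <<'E'
import numpy as np, cv2
from cell import ctrl
def grab(n,save=None):
    f=ctrl.grab_frame(n)
    if save: cv2.imwrite('pics/'+save,cv2.cvtColor(f['img'],cv2.COLOR_RGB2BGR))
    return f
def ray(f,u,v,z):
    K,R,t=map(np.array,(f['mtx'],f['R'],f['t']))
    d=R.T@np.linalg.solve(K,[u,v,1.]); c=-R.T@t
    return c+d*(z-c[2])/d[2]
def proj(f,X):
    p=np.array(f['mtx'])@(np.array(f['R'])@np.array(X)+np.array(f['t'])); return p[:2]/p[2]
E
python3 - <<'E'
from h import *
for n in('top','scene'):
    f=grab(n,n+'0.png'); print(n,np.array(f['mtx']).round(1).tolist(),(-np.array(f['R']).T@f['t']).round(3),np.array(f['R']).round(3).tolist())
s=ctrl.state();print(s['clock'],s['position'],s['tool_rot'])
E
```

```text
pics
top [[394.5, 0.0, 322.6], [0.0, 394.5, 198.5], [0.0, 0.0, 1.0]] [ 0.374 -0.09   1.171] [[-0.017, -1.0, -0.011], [-0.99, 0.018, -0.138], [0.138, 0.009, -0.99]]
scene [[376.2, 0.0, 317.5], [0.0, 376.2, 204.0], [0.0, 0.0, 1.0]] [-0.038 -0.669  0.687] [[0.704, -0.71, 0.006], [-0.411, -0.415, -0.812], [0.579, 0.569, -0.584]]
0.1 [ 0.24633499 -0.65486998  0.2133609 ] [-3.14155553e+00  9.57298185e-04 -1.21102815e+00]
```

View pics/top0.png

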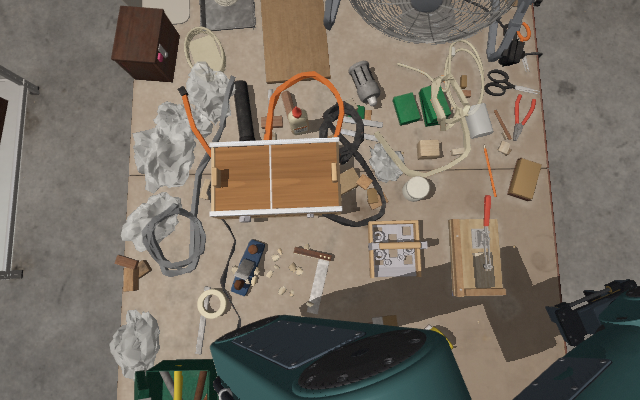

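View pics/scene0.png

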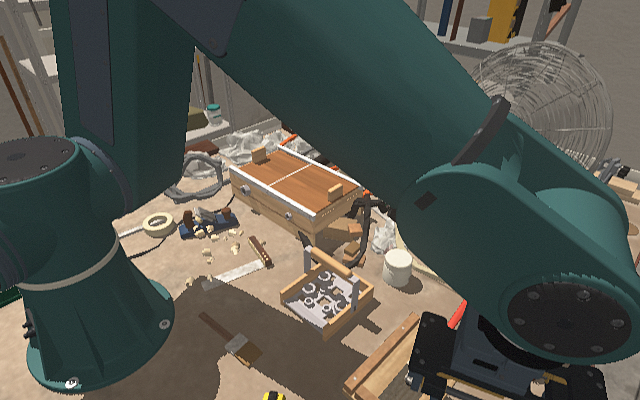

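The top view shows the case at about (275,177), with its handles near (219,176) and (334,172). The sieve is at (396,248) with its bail along world y and its lip towards the robot. The jar is at (418,188), the bottle at (297,118) and the offcut at (429,149). I'll take an enlarged crop to measure from.

Run:
```python
from h import *
f=grab('top'); im=cv2.cvtColor(f['img'],cv2.COLOR_RGB2BGR)
a=cv2.resize(im[125:225,200:360],None,fx=5,fy=5,interpolation=cv2.INTER_CUBIC)
b=cv2.resize(im[205:290,355:445],None,fx=7,fy=7,interpolation=cv2.INTER_CUBIC)
cv2.imwrite('pics/case1.png',a);cv2.imwrite('pics/sieve1.png',b)
for n,u,v,z in[('jar',418,188,.03),('bottle',297,118,.1),('offcut',429,149,.03),('sievegrip',398,244,.115)]: print(n,ray(f,u,v,z).round(3))
```

```text
jar [ 0.56  -0.359  0.03 ]
bottle [ 0.755 -0.012  0.1  ]
offcut [ 0.676 -0.398  0.03 ]
sievegrip [ 0.396 -0.279  0.115]
```

View pics/case1.png

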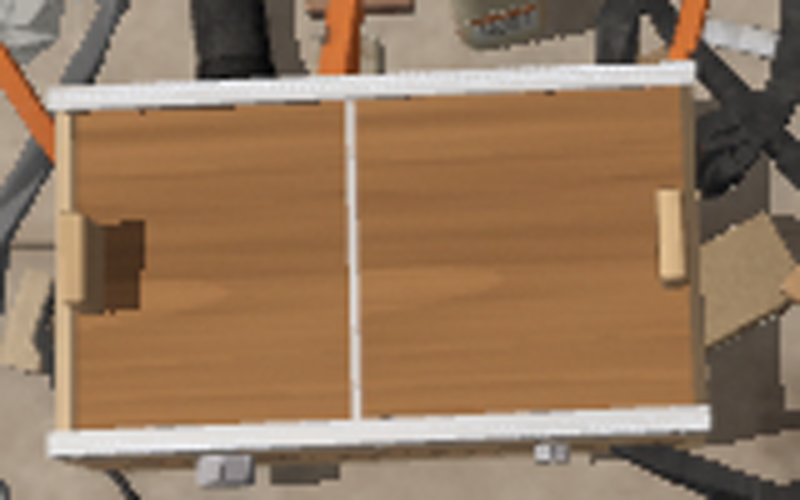

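View pics/sieve1.png

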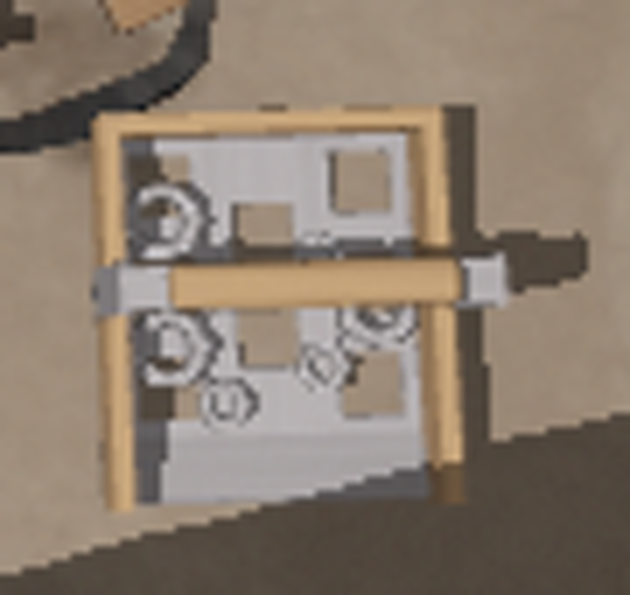

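Case crop: the rails run from (48,97) to (696,72) at the back and from (48,443) to (710,418) at the front, with the right handle top at (672,235) and the left at (73,257). Sieve crop: the grip runs from (172,287) to (460,281), and at least 3 large and 2–3 small nuts are visible.

Run:
```python
from h import *
f=grab('top')
C=lambda u,v,z:ray(f,200+(u-2)/5,125+(v-2)/5,z)
S=lambda u,v,z:ray(f,355+(u-3)/7,205+(v-3)/7,z)
bl,br,fl,fr=C(48,87,.108),C(696,63,.108),C(48,457,.108),C(710,431,.108)
for n,a in(('bl',bl),('br',br),('fl',fl),('fr',fr)):print(n,a.round(3))
c=(bl+br+fl+fr)/4;d=(bl-br)+(fl-fr);yaw=np.arctan2(-d[0],d[1]);print('case',c,'yaw',yaw,'len',np.linalg.norm(bl-br),np.linalg.norm(bl-fl))
r=C(672,235,.139);l=C(75,257,.139);print('R',r,'L',l,np.linalg.norm(r-l))
R=np.array([[np.cos(yaw),-np.sin(yaw)],[np.sin(yaw),np.cos(yaw)]])
print('in case',R.T@(r-c)[:2],R.T@(l-c)[:2])
g1,g2=S(172,287,.127),S(460,281,.127);print('grip',g1,g2,(g1+g2)/2,np.linalg.norm(g1-g2),'yaw of bail from -y',np.arctan2((g2-g1)[0],-(g2-g1)[1]))
for n,u,v in(('bkl',93,115),('bkr',440,108),('frl',110,508),('frr',463,500)):print(n,S(u,v,.042).round(3))
s=ctrl.state();print(s['tool_rot'],s['position'])
```

```text
bl [0.687 0.233 0.108]
br [ 0.694 -0.128  0.108]
fl [0.48  0.228 0.108]
fr [ 0.488 -0.131  0.108]
case [0.58749146 0.05020614 0.108     ] yaw 0.019885426033675813 len 0.36111724886727953 0.20699835751877566
R [ 0.59026114 -0.11234839  0.139     ] L [0.58434524 0.20664275 0.139     ] 0.31904598401795425
in case [-0.00046312 -0.16257746] [-3.49912192e-05  1.56468235e-01]
grip [ 0.3926863  -0.22692751  0.127     ] [ 0.39309507 -0.33470615  0.127     ] [ 0.39289069 -0.28081683  0.127     ] 0.10777940882362348 yaw of bail from -y 0.0037926237951059786
bkl [ 0.465 -0.208  0.042]
bkr [ 0.465 -0.35   0.042]
frl [ 0.307 -0.21   0.042]
frr [ 0.307 -0.351  0.042]
[-3.14157528e+00  6.39488977e-04 -1.21100113e+00] [ 0.2463766  -0.65498067  0.21354954]
```

The case fits its known size: length 361/360 mm, width 207/206 mm, handles about 0.16 m either side of centre, yaw 0.02. The sieve grip reads 108 mm against a known 110. I'll start with the approach to the right handle.

```bash
cat >> h.py <<'E'
CC=np.array([.5875,.0502]);CY=.02
def case(x,y):
    c,s=np.cos(CY),np.sin(CY); return CC+[c*x-s*y,s*x+c*y]
def go(xy,z,yaw):
    "tool-frame shift (mm), after turning by turn first"
    s=ctrl.state();p=np.array(s['position']);t=s['tool_rot'][2]-yaw;t=(t+np.pi)%(2*np.pi)-np.pi
    d=np.array([*xy,z])-p
    X=np.array([np.cos(yaw),np.sin(yaw)]);Y=np.array([np.sin(yaw),-np.cos(yaw)])
    print('turn %.3f then x %.1f y %.1f z %.1f'%(t,1e3*d[:2]@X,1e3*d[:2]@Y,-1e3*d[2]),'clk %.1f'%s['clock'],'F',np.round(s['force'],1),'gap %.3f'%s['finger_gap'],'pos',p.round(4),np.round(s['tool_rot'],3))
E
python3 -c "
from h import *
go(case(0,-.16),.213,CY-np.pi/2)"
```

```text
turn 0.340 then x -538.2 y -355.2 z 0.5 clk 0.2 F [-0.3 -1.   0.6] gap 0.998 pos [ 0.2464 -0.655   0.2135] [-3.142e+00  1.000e-03 -1.211e+00]
```

servo_tool(moves=[{"turn": 0.17,"jaw": 0},{"turn": 0.17},{"x": -50,"y": -33},{"x": -54,"y": -35.5},{"x": -54,"y": -35.5},{"x": -54,"y": -35.5},{"x": -54,"y": -35.5},{"x": -54,"y": -35.5},{"x": -54,"y": -35.5},{"x": -54,"y": -35.5},{"x": -54,"y": -35.5},{"x": -50,"y": -33}])

```text
$.moves[0]: bad value
```

```bash
python3 -c "
from h import *
go(case(0,-.16),.113,CY-np.pi/2)"
```

```text
turn 0.340 then x -538.2 y -355.2 z 100.5 clk 0.2 F [-0.3 -1.   0.6] gap 0.998 pos [ 0.2464 -0.655   0.2135] [-3.142e+00  1.000e-03 -1.211e+00]
```

servo_tool(moves=[{"x": 0,"y": 0,"z": 0,"turn": 0.17,"jaw": 0.0},{"x": 0,"y": 0,"z": 0,"turn": 0.17,"jaw": 0.0}], newtons=30)

```text
clock: 0.45
position: [0.2464, -0.6551, 0.2137]
tool_rot: [3.141, 0.0, -1.557]
force: [-0.1, -0.3, 0.5]
finger_gap: 0.814
```

servo_tool(moves=[{"x": -44,"y": -29,"z": 0,"turn": 0,"jaw": 0.0},{"x": -54,"y": -35.5,"z": 0,"turn": 0,"jaw": 0.0},{"x": -54,"y": -35.5,"z": 0,"turn": 0,"jaw": 0.0},{"x": -54,"y": -35.5,"z": 0,"turn": 0,"jaw": 0.0},{"x": -54,"y": -35.5,"z": 0,"turn": 0,"jaw": 0.0},{"x": -54,"y": -35.5,"z": 0,"turn": 0,"jaw": 0.0},{"x": -54,"y": -35.5,"z": 0,"turn": 0,"jaw": 0.0},{"x": -54,"y": -35.5,"z": 0,"turn": 0,"jaw": 0.0},{"x": -54,"y": -35.5,"z": 0,"turn": 0,"jaw": 0.0},{"x": -54,"y": -35.5,"z": 0,"turn": 0,"jaw": 0.0},{"x": 0,"y": 0,"z": 0,"turn": 0,"jaw": 0.0}])

```text
clock: 1.82
position: [0.5757, -0.1315, 0.2139]
tool_rot: [-3.141, 0.0, -1.547]
force: [-0.7, -0.6, 1.0]
finger_gap: 0.501
```

```bash
python3 -c "
from h import *
go(case(0,-.16),.113,CY-np.pi/2)"
```

```text
turn 0.004 then x -21.4 y -15.4 z 100.9 clk 1.8 F [-0.7 -0.6  1. ] gap 0.501 pos [ 0.5757 -0.1315  0.2139] [-3.141  0.    -1.547]
```

servo_tool(moves=[{"x": -21,"y": -15,"z": 0,"turn": 0,"jaw": 0.0},{"x": 0,"y": 0,"z": 25,"turn": 0,"jaw": 0.0},{"x": 0,"y": 0,"z": 30,"turn": 0,"jaw": 0.0},{"x": 0,"y": 0,"z": 30,"turn": 0,"jaw": 0.0},{"x": 0,"y": 0,"z": 16,"turn": 0,"jaw": 0.0},{"x": 0,"y": 0,"z": 0,"turn": 0,"jaw": -1},{"x": 0,"y": 0,"z": 0,"turn": 0,"jaw": -1},{"x": 0,"y": 0,"z": 0,"turn": 0,"jaw": -1},{"x": 0,"y": 0,"z": 0,"turn": 0,"jaw": -1}], newtons=20)

```text
clock: 2.95
position: [0.5893, -0.1134, 0.1138]
tool_rot: [-3.14, -0.0, -1.551]
force: [-1.1, -0.5, 3.7]
finger_gap: 0.155
```

servo_tool(moves=[{"x": -20,"y": 0,"z": 0,"turn": 0,"jaw": -1},{"x": -30,"y": 0,"z": 0,"turn": 0,"jaw": -1},{"x": -30,"y": 0,"z": 0,"turn": 0,"jaw": -1},{"x": -30,"y": 0,"z": 0,"turn": 0,"jaw": -1},{"x": -25,"y": 0,"z": 0,"turn": 0,"jaw": -1},{"x": -12,"y": 0,"z": 0,"turn": 0,"jaw": -1},{"x": -6,"y": 0,"z": 0,"turn": 0,"jaw": -1},{"x": 0,"y": 0,"z": 0,"turn": 0,"jaw": -1},{"x": 0,"y": 0,"z": 0,"turn": 0,"jaw": -1}])

```text
clock: 4.08
position: [0.5859, 0.0364, 0.1137]
tool_rot: [3.141, -0.005, -1.549]
force: [-4.1, -39.7, 9.5]
finger_gap: 0.24
```

servo_tool(moves=[{"x": 2,"y": 0,"z": 0,"turn": 0,"jaw": -1},{"x": 0,"y": 0,"z": 0,"turn": 0,"jaw": 0},{"x": 0,"y": 0,"z": 0,"turn": 0,"jaw": 0},{"x": 0,"y": 0,"z": -30,"turn": 0,"jaw": 0},{"x": 0,"y": 0,"z": -50,"turn": 0,"jaw": 0},{"x": 0,"y": 0,"z": -50,"turn": 0,"jaw": 0},{"x": 0,"y": 0,"z": 0,"turn": -0.18,"jaw": 0},{"x": 0,"y": 0,"z": 0,"turn": -0.18,"jaw": 0},{"x": 0,"y": 0,"z": 0,"turn": -0.18,"jaw": 0},{"x": 0,"y": 0,"z": 0,"turn": -0.18,"jaw": 0},{"x": 0,"y": 0,"z": 0,"turn": -0.18,"jaw": 0},{"x": 0,"y": 0,"z": 0,"turn": -0.18,"jaw": 0}])

```text
clock: 5.58
position: [0.5857, 0.0382, 0.243]
tool_rot: [-3.141, 0.0, -0.465]
force: [-0.2, -0.4, -1.4]
finger_gap: 0.502
```

```bash
python3 -c "
from h import *
go((.395,-.281),.25,0)
f=grab('top');im=cv2.cvtColor(f['img'],cv2.COLOR_RGB2BGR);cv2.imwrite('pics/t2.png',cv2.resize(im[120:300,180:460],None,fx=2.8,fy=2.8))"
```

```text
turn -0.465 then x -190.7 y 319.2 z -7.0 clk 5.6 F [-0.2 -0.4 -1.4] gap 0.502 pos [0.5857 0.0382 0.243 ] [-3.141  0.    -0.465]
```

View pics/t2.png

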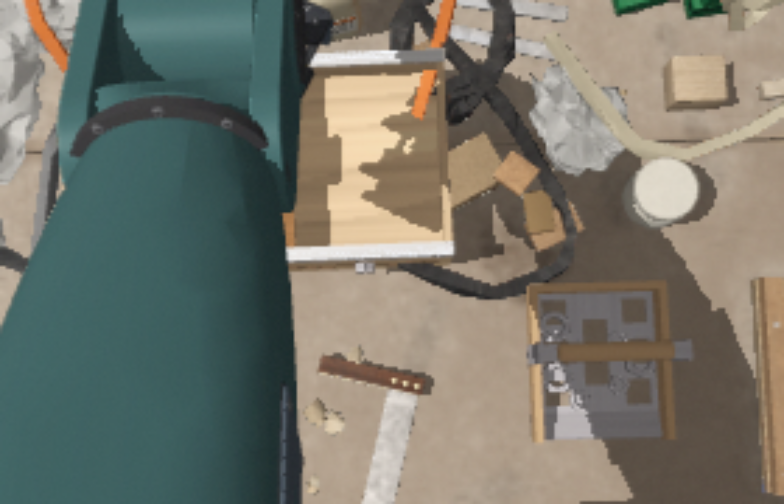

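The right compartment is open and empty, and the sieve hasn't moved: its grip is at crop (618,350), which is about (401,245) in the full image. Next I'll go and pick it up.

servo_tool(moves=[{"x": 0,"y": 0,"z": 0,"turn": -0.155,"jaw": 0},{"x": 0,"y": 0,"z": 0,"turn": -0.155,"jaw": 0},{"x": 0,"y": 0,"z": 0,"turn": -0.155,"jaw": 0},{"x": -19,"y": 32,"z": 0,"turn": 0,"jaw": 0},{"x": -29,"y": 48,"z": 0,"turn": 0,"jaw": 0},{"x": -29,"y": 48,"z": 0,"turn": 0,"jaw": 0},{"x": -29,"y": 48,"z": 0,"turn": 0,"jaw": 0},{"x": -29,"y": 48,"z": 0,"turn": 0,"jaw": 0},{"x": -29,"y": 48,"z": 0,"turn": 0,"jaw": 0},{"x": -29,"y": 48,"z": 0,"turn": 0,"jaw": 0},{"x": 0,"y": 0,"z": 0,"turn": 0,"jaw": 0},{"x": 0,"y": 0,"z": 0,"turn": 0,"jaw": 0}])

```text
clock: 7.12
position: [0.391, -0.2809, 0.2429]
tool_rot: [-3.141, -0.0, -0.008]
force: [0.7, 0.6, -0.4]
finger_gap: 0.5
```

```bash
python3 -c "
from h import *
go((.393,-.281),.096,0)
f=grab('scene');im=cv2.cvtColor(f['img'],cv2.COLOR_RGB2BGR);cv2.imwrite('pics/s2.png',cv2.resize(im[130:350,200:440],None,fx=2.6,fy=2.6))"
```

```text
turn -0.008 then x 2.0 y 0.1 z 146.9 clk 7.1 F [ 0.7  0.6 -0.4] gap 0.500 pos [ 0.391  -0.2809  0.2429] [-3.141 -0.    -0.008]
```

View pics/s2.png

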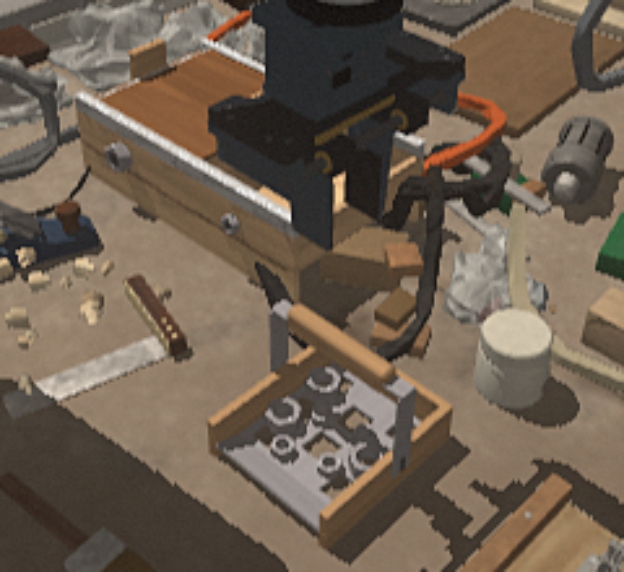

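The large nuts are at crop (325,378), (283,412) and (365,455), and the small ones at (325,403), (282,445), (330,463), possibly more. The gripper is over the sieve, so I'll descend and pinch.

servo_tool(moves=[{"x": 2,"y": 0,"z": 40,"turn": 0,"jaw": 0},{"x": 0,"y": 0,"z": 45,"turn": 0,"jaw": 0},{"x": 0,"y": 0,"z": 40,"turn": 0,"jaw": 0},{"x": 0,"y": 0,"z": 21,"turn": 0,"jaw": 0},{"x": 0,"y": 0,"z": 0,"turn": 0,"jaw": -1},{"x": 0,"y": 0,"z": 0,"turn": 0,"jaw": -1},{"x": 0,"y": 0,"z": 0,"turn": 0,"jaw": -1},{"x": 0,"y": 0,"z": 0,"turn": 0,"jaw": -1},{"x": 0,"y": 0,"z": 0,"turn": 0,"jaw": -1}], newtons=50)

```text
clock: 8.3
position: [0.3936, -0.2815, 0.098]
tool_rot: [3.141, -0.002, -0.006]
force: [2.4, 4.4, 8.4]
finger_gap: 0.197
```

```bash
python3 -c "
from h import *
import cv2
go((.393,-.281),.25,0)
a=grab('top');b=grab('scene')
P=[np.array(f['mtx'])@np.c_[np.array(f['R']),np.array(f['t'])] for f in(a,b)]
X=cv2.triangulatePoints(*P,np.array([329.3,161.]),np.array([365.,192.]));print((X[:3]/X[3]).T)
im=cv2.cvtColor(a['img'],cv2.COLOR_RGB2BGR);cv2.imwrite('pics/h.png',im)"
```

```text
turn -0.006 then x -0.6 y -0.5 z -152.0 clk 8.3 F [2.4 4.4 8.4] gap 0.197 pos [ 0.3936 -0.2815  0.098 ] [ 3.141e+00 -2.000e-03 -6.000e-03]
[[ 0.6537602  -0.12511624  0.09602536]]
```

Gripped: the gap is 17.9 mm on the 18 mm bar. I'll lift it and carry it gently so that no small nut falls early.

servo_tool(moves=[{"x": 0,"y": 0,"z": -3,"turn": 0,"jaw": -1},{"x": 0,"y": 0,"z": -6,"turn": 0,"jaw": -1},{"x": 0,"y": 0,"z": -10,"turn": 0,"jaw": -1},{"x": 0,"y": 0,"z": -15,"turn": 0,"jaw": -1},{"x": 0,"y": 0,"z": -20,"turn": 0,"jaw": -1},{"x": 0,"y": 0,"z": -25,"turn": 0,"jaw": -1},{"x": 0,"y": 0,"z": -25,"turn": 0,"jaw": -1},{"x": 0,"y": 0,"z": -22,"turn": 0,"jaw": -1},{"x": 0,"y": 0,"z": -17,"turn": 0,"jaw": -1},{"x": 0,"y": 0,"z": -10,"turn": 0,"jaw": -1},{"x": 0,"y": 0,"z": -5,"turn": 0,"jaw": -1},{"x": 0,"y": 0,"z": 0,"turn": 0,"jaw": -1}])

```text
clock: 9.9
position: [0.3928, -0.2811, 0.2548]
tool_rot: [-3.141, 0.0, -0.006]
force: [-0.1, 0.1, -7.8]
finger_gap: 0.195
```

```bash
python3 -c "
from h import *
go(case(0,-.105),.255,0)"
```

```text
turn -0.006 then x 196.8 y -226.3 z -0.2 clk 9.9 F [-0.1  0.1 -7.8] gap 0.195 pos [ 0.3928 -0.2811  0.2548] [-3.141  0.    -0.006]
```

servo_tool(moves=[{"x": 2,"y": -2.3,"z": 0,"turn": 0,"jaw": -1},{"x": 4.6,"y": -5.3,"z": 0,"turn": 0,"jaw": -1},{"x": 7.2,"y": -8.3,"z": 0,"turn": 0,"jaw": -1},{"x": 9.9,"y": -11.3,"z": 0,"turn": 0,"jaw": -1},{"x": 12.5,"y": -14.3,"z": 0,"turn": 0,"jaw": -1},{"x": 15.1,"y": -17.3,"z": 0,"turn": 0,"jaw": -1},{"x": 17.1,"y": -19.6,"z": 0,"turn": 0,"jaw": -1},{"x": 19,"y": -21.8,"z": 0,"turn": 0,"jaw": -1},{"x": 19,"y": -21.8,"z": 0,"turn": 0,"jaw": -1},{"x": 19,"y": -21.8,"z": 0,"turn": 0,"jaw": -1},{"x": 17.1,"y": -19.6,"z": 0,"turn": 0,"jaw": -1},{"x": 15.1,"y": -17.3,"z": 0,"turn": 0,"jaw": -1}])

```text
clock: 11.4
position: [0.5525, -0.0997, 0.2548]
tool_rot: [-3.141, 0.0, -0.005]
force: [-0.6, -0.0, -7.3]
finger_gap: 0.192
```

servo_tool(moves=[{"x": 12.5,"y": -14.3,"z": 0,"turn": 0,"jaw": -1},{"x": 9.9,"y": -11.3,"z": 0,"turn": 0,"jaw": -1},{"x": 7.2,"y": -8.3,"z": 0,"turn": 0,"jaw": -1},{"x": 4.6,"y": -5.3,"z": 0,"turn": 0,"jaw": -1},{"x": 2.6,"y": -3,"z": 0,"turn": 0,"jaw": -1},{"x": 2,"y": -2.3,"z": 0,"turn": 0,"jaw": -1},{"x": 0,"y": 0,"z": 0,"turn": 0,"jaw": -1}])

```text
clock: 12.28
position: [0.5906, -0.0572, 0.255]
tool_rot: [3.142, -0.0, -0.006]
force: [-0.3, -0.7, -3.8]
finger_gap: 0.197
```

```bash
python3 -c "
from h import *
go(case(0,-.105),.255,np.pi/2+.02)
for n in('top','scene'):
  f=grab(n,n+'3.png')
  print(n,proj(f,[*case(0,-.1),.16]))
"
```

```text
turn -1.597 then x 2.5 y -1.0 z -0.0 clk 12.3 F [-0.3 -0.7 -3.8] gap 0.197 pos [ 0.5906 -0.0572  0.255 ] [ 3.142 -0.    -0.006]
top [310.21258297 170.67903831]
scene [317.10108236 172.19236391]
```

```bash
python3 -c "
from h import *
a=cv2.imread('pics/scene3.png')[80:260,210:410];b=cv2.imread('pics/top3.png')[110:290,220:420]
cv2.imwrite('pics/both3.png',cv2.resize(np.hstack([a,b]),None,fx=2,fy=2))
go((0,0),0,0)"
```

```text
turn -0.006 then x -590.7 y -57.3 z 255.2 clk 12.4 F [ 0.5 -0.9 -4.7] gap 0.194 pos [ 0.5907 -0.0573  0.2552] [ 3.142 -0.    -0.006]
```

View pics/both3.png

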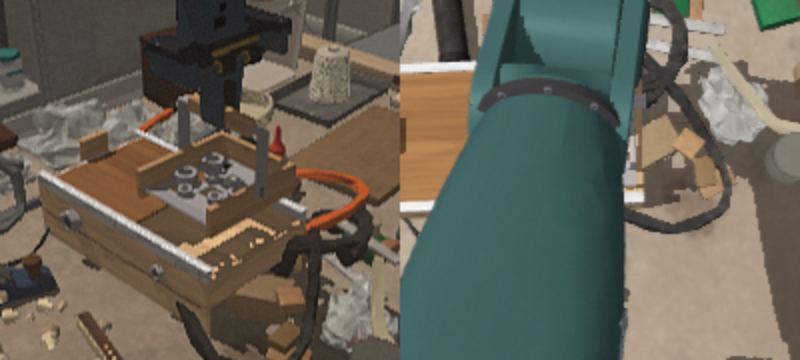

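The sieve is level over the open compartment with the nuts still inside, seen in the scene view at about (210,175). I'll rotate it so the lip faces -y, which puts the shake along the long side of the opening.

servo_tool(moves=[{"x": 0,"y": 0,"z": 0,"turn": -0.03,"jaw": -1},{"x": 0,"y": 0,"z": 0,"turn": -0.06,"jaw": -1},{"x": 0,"y": 0,"z": 0,"turn": -0.1,"jaw": -1},{"x": 0,"y": 0,"z": 0,"turn": -0.13,"jaw": -1},{"x": 0,"y": 0,"z": 0,"turn": -0.16,"jaw": -1},{"x": 0,"y": 0,"z": 0,"turn": -0.17,"jaw": -1},{"x": 0,"y": 0,"z": 0,"turn": -0.17,"jaw": -1},{"x": 0,"y": 0,"z": 0,"turn": -0.17,"jaw": -1},{"x": 0,"y": 0,"z": 0,"turn": -0.17,"jaw": -1},{"x": 0,"y": 0,"z": 0,"turn": -0.15,"jaw": -1},{"x": 0,"y": 0,"z": 0,"turn": -0.12,"jaw": -1},{"x": 0,"y": 0,"z": 0,"turn": -0.1,"jaw": -1}])

```text
clock: 13.88
position: [0.5911, -0.0573, 0.2557]
tool_rot: [3.14, 0.0, 1.529]
force: [-0.2, 0.1, 0.4]
finger_gap: 0.006
```

servo_tool(moves=[{"x": 0,"y": 0,"z": 4,"turn": -0.05,"jaw": -1},{"x": 0,"y": 0,"z": 8,"turn": -0.02,"jaw": -1},{"x": 0,"y": 0,"z": 8,"turn": 0,"jaw": -1},{"x": 0,"y": 0,"z": 6,"turn": 0,"jaw": -1},{"x": 0,"y": 0,"z": 0,"turn": 0,"jaw": -1}])

```text
clock: 14.5
position: [0.5904, -0.0571, 0.2283]
tool_rot: [-3.141, -0.0, 1.594]
force: [0.5, 0.9, -0.2]
finger_gap: 0.003
```

```bash
python3 -c "
from h import *
go(case(0,-.105),.229,np.pi/2+.02)
a=grab('scene')
im=cv2.cvtColor(a['img'],cv2.COLOR_RGB2BGR);cv2.imwrite('pics/s4.png',cv2.resize(im[110:250,250:410],None,fx=5,fy=4.2*5/4.2*.85,interpolation=cv2.INTER_CUBIC))"
```

```text
turn 0.003 then x 2.4 y -0.7 z -0.7 clk 14.5 F [ 0.5  0.9 -0.2] gap 0.003 pos [ 0.5904 -0.0571  0.2283] [-3.141 -0.     1.594]
```

View pics/s4.png

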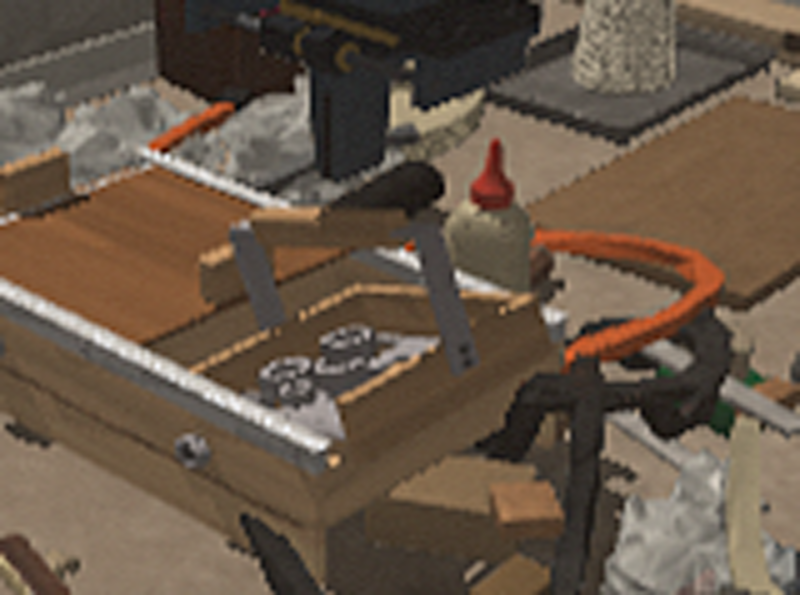

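The grip slackened during the turn and the sieve dropped, apparently upright, into the right compartment with its lip roughly towards the robot. The large nuts are visible inside at crop (345,340) and (290,375). I'll move the arm aside for a clear top view.

servo_tool(moves=[{"x": 0,"y": 0,"z": -50,"turn": 0,"jaw": 0},{"x": -30,"y": 0,"z": -40,"turn": 0,"jaw": 0},{"x": -50,"y": 0,"z": 0,"turn": 0.1,"jaw": 0},{"x": -50,"y": 0,"z": 0,"turn": 0.15,"jaw": 0},{"x": -50,"y": 0,"z": 0,"turn": 0.17,"jaw": 0},{"x": -50,"y": 0,"z": 0,"turn": 0.17,"jaw": 0},{"x": -50,"y": 0,"z": 0,"turn": 0.17,"jaw": 0},{"x": -50,"y": 0,"z": 0,"turn": 0.17,"jaw": 0},{"x": -30,"y": 0,"z": 0,"turn": 0.17,"jaw": 0},{"x": 0,"y": 0,"z": 0,"turn": 0,"jaw": 0}])

```text
clock: 15.8
position: [0.4729, -0.3806, 0.3193]
tool_rot: [3.141, -0.0, 0.491]
force: [0.5, 0.7, 0.3]
finger_gap: 0.499
```

```bash
python3 -c "
from h import *
go(case(0,-.105),.229,0)
a=grab('top')
im=cv2.cvtColor(a['img'],cv2.COLOR_RGB2BGR);cv2.imwrite('pics/t5.png',cv2.resize(im[125:225,230:370],None,fx=5.5,fy=5.5,interpolation=cv2.INTER_CUBIC))"
```

```text
turn 0.491 then x 116.7 y -325.9 z 90.3 clk 15.8 F [0.5 0.7 0.3] gap 0.499 pos [ 0.4729 -0.3806  0.3193] [ 3.141 -0.     0.491]
```

View pics/t5.png

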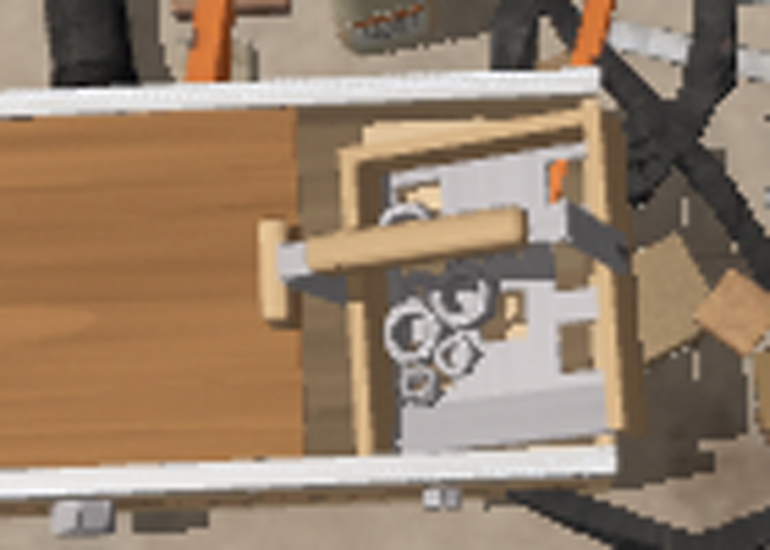

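The sieve is tilted. Its left side is on the compartment floor and its right wall is propped on the end rim, and the bar runs from crop (305,255) to (525,225). The three large nuts are at (405,225), (460,297) and (410,330), and two small ones at (458,353) and (418,382). I'll triangulate the bar.

```bash
python3 -c "
from h import *
a=grab('top');b=grab('scene','scene5.png')
P=[np.array(f['mtx'])@np.c_[np.array(f['R']),np.array(f['t'])] for f in(a,b)]
L=[]
for n,t,s in(('L',(305,252),(256,224)),('R',(525,228),(418,224))):
  X=cv2.triangulatePoints(*P,np.array([230+t[0]/5.5,125+t[1]/5.5]),np.array([250+s[0]/5.,110+s[1]/4.25]));X=(X[:3]/X[3]).ravel();L.append(X)
  tp=np.array([230+t[0]/5.5,125+t[1]/5.5])
  print(n,X,'reproj',proj(a,X)-tp, ray(a,*tp,.19))
d=L[0]-L[1];print(np.linalg.norm(d),'yaw',np.arctan2(-d[0],d[1]),'mid',(L[0]+L[1])/2)
go((L[0]+L[1])[:2]/2,.25,0)
"
```

```text
L [0.58997385 0.01438903 0.16339388] reproj [ 0.10098844 -0.12876732] [0.58394744 0.01189891 0.19      ]
R [ 0.59514858 -0.09418121  0.20383441] reproj [ 1.70912916 -1.95798308] [ 0.59331215 -0.0898135   0.19      ]
0.11597288946604152 yaw 0.04762645816965785 mid [ 0.59256122 -0.03989609  0.18361414]
turn 0.496 then x 118.0 y -339.3 z 69.2 clk 15.9 F [-0.   0.2 -0.1] gap 0.497 pos [ 0.4746 -0.3791  0.3192] [ 3.141 -0.     0.496]
```

```bash
python3 -c "
from h import *
go((.592,-.026),.159,.05)"
```

```text
turn 0.446 then x 134.9 y -346.8 z 160.2 clk 15.9 F [-0.   0.2 -0.1] gap 0.497 pos [ 0.4746 -0.3791  0.3192] [ 3.141 -0.     0.496]
```

servo_tool(moves=[{"x": 0,"y": 0,"z": 0,"turn": 0.15,"jaw": 0},{"x": 0,"y": 0,"z": 0,"turn": 0.15,"jaw": 0},{"x": 0,"y": 0,"z": 0,"turn": 0.146,"jaw": 0},{"x": 15,"y": -39,"z": 0,"turn": 0,"jaw": 0},{"x": 20,"y": -51.3,"z": 0,"turn": 0,"jaw": 0},{"x": 20,"y": -51.3,"z": 0,"turn": 0,"jaw": 0},{"x": 20,"y": -51.3,"z": 0,"turn": 0,"jaw": 0},{"x": 20,"y": -51.3,"z": 0,"turn": 0,"jaw": 0},{"x": 20,"y": -51.3,"z": 0,"turn": 0,"jaw": 0},{"x": 20,"y": -51.3,"z": 0,"turn": 0,"jaw": 0},{"x": 0,"y": 0,"z": 0,"turn": 0,"jaw": 0},{"x": 0,"y": 0,"z": 0,"turn": 0,"jaw": 0}])

```text
clock: 17.45
position: [0.5923, -0.026, 0.3188]
tool_rot: [3.142, 0.0, 0.051]
force: [0.2, -0.1, 0.1]
finger_gap: 0.495
```

```bash
python3 -c "
from h import *
go((.592,-.026),.159,.05);s=ctrl.state();print(np.round(s['moment'],3))"
```

```text
turn 0.001 then x -0.3 y 0.0 z 159.8 clk 17.4 F [ 0.2 -0.1  0.1] gap 0.495 pos [ 0.5923 -0.026   0.3188] [3.142 0.    0.051]
[ 0.048 -0.096 -0.024]
```

servo_tool(moves=[{"x": 0,"y": 0,"z": 40,"turn": 0,"jaw": 0},{"x": 0,"y": 0,"z": 45,"turn": 0,"jaw": 0},{"x": 0,"y": 0,"z": 40,"turn": 0,"jaw": 0},{"x": 0,"y": 0,"z": 20,"turn": 0,"jaw": 0},{"x": 0,"y": 0,"z": 14,"turn": 0,"jaw": 0},{"x": 0,"y": 0,"z": 0,"turn": 0,"jaw": -1},{"x": 0,"y": 0,"z": 0,"turn": 0,"jaw": -1},{"x": 0,"y": 0,"z": 0,"turn": 0,"jaw": -1},{"x": 0,"y": 0,"z": 0,"turn": 0,"jaw": -1},{"x": 0,"y": 0,"z": 0,"turn": 0,"jaw": -1}], newtons=18)

```text
clock: 18.7
position: [0.5926, -0.0266, 0.1608]
tool_rot: [3.141, -0.001, 0.048]
force: [-2.2, 0.4, 6.9]
finger_gap: 0.197
```

```bash
python3 -c "
from h import *
go((.592,-.026),.159,.05);s=ctrl.state();print(np.round(s['moment'],3))"
```

```text
turn -0.002 then x -0.6 y -0.6 z 1.8 clk 18.7 F [-2.2  0.4  6.9] gap 0.197 pos [ 0.5926 -0.0266  0.1608] [ 3.141e+00 -1.000e-03  4.800e-02]
[0.172 0.417 0.284]
```

Gripped at 17.9 mm. I'll lift slowly on a light grip so the sieve can swing level under gravity.

servo_tool(moves=[{"x": 0,"y": 0,"z": -4,"turn": 0,"jaw": -1},{"x": 0,"y": 0,"z": -6,"turn": 0,"jaw": -1},{"x": 0,"y": 0,"z": -8,"turn": 0,"jaw": -1},{"x": 0,"y": 0,"z": -8,"turn": 0,"jaw": -1},{"x": 0,"y": 0,"z": -8,"turn": 0,"jaw": -1},{"x": 0,"y": 0,"z": -8,"turn": 0,"jaw": -1},{"x": 0,"y": 0,"z": -5,"turn": 0,"jaw": -1},{"x": 0,"y": 0,"z": 0,"turn": 0,"jaw": -1}])

```text
clock: 19.7
position: [0.5924, -0.0266, 0.2074]
tool_rot: [3.142, -0.001, 0.048]
force: [-0.5, 0.6, -7.1]
finger_gap: 0.198
```

```bash
python3 -c "
from h import *
go((.592,-.026),.159,.05);s=ctrl.state();print(np.round(s['moment'],3))
a=grab('scene','s6.png');im=cv2.imread('pics/s6.png');cv2.imwrite('pics/s6c.png',cv2.resize(im[110:250,250:410],None,fx=5,fy=4.25,interpolation=cv2.INTER_CUBIC))"
```

```text
turn -0.002 then x -0.4 y -0.7 z 48.4 clk 19.7 F [-0.5  0.6 -7.1] gap 0.198 pos [ 0.5924 -0.0266  0.2074] [ 3.142e+00 -1.000e-03  4.800e-02]
[ 0.15  -0.133  0.035]
```

View pics/s6c.png

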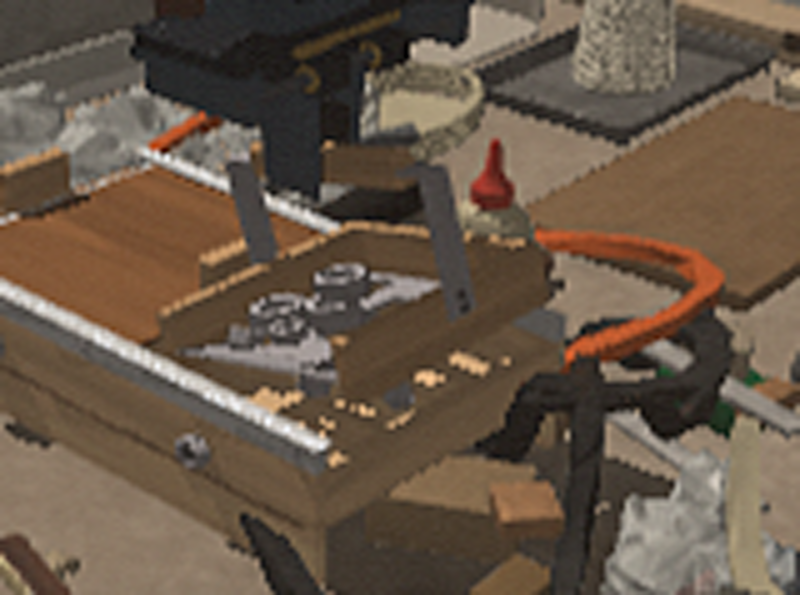

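```bash
python3 -c "
from h import *
f=grab('scene')
g=np.array([.5924,-.0266,.2264]);ya=.05
for th in(0,5,10,15,20):
  t=np.radians(th);e=np.array([-np.sin(ya)*np.cos(t),np.cos(ya)*np.cos(t),-np.sin(t)]);n=np.array([0,np.sin(t),np.cos(t)])
  o=[]
  for s,h in((60,12),(60,-80),(-90,12),(-90,-100)):
    p=proj(f,g+e*s/1e3+n*h/1e3);o+=[((p-[250,110])*[5,4.25]).round()]
  print(th,o)
s=ctrl.state();print(s['moment'])
"
```

```text
0 [array([228., 111.]), array([232., 237.]), array([441., 187.]), array([433., 345.])]
5 [array([227., 119.]), array([241., 247.]), array([440., 174.]), array([445., 339.])]
10 [array([227., 126.]), array([250., 256.]), array([437., 161.]), array([457., 332.])]
15 [array([228., 133.]), array([260., 265.]), array([433., 148.]), array([467., 323.])]
20 [array([229., 141.]), array([270., 273.]), array([429., 135.]), array([477., 313.])]
[ 0.13286674 -0.0449555   0.0214632 ]
```

The post tops sit at crop (240,165) and (430,168), so the sieve is still tilted about 17°. I'll lower it a little, relax the grip in steps with a small jiggle, and use the moment and picture to check.

servo_tool(moves=[{"x": 0,"y": 0,"z": 8,"turn": 0,"jaw": -1},{"x": 0,"y": 0,"z": 8,"turn": 0,"jaw": -1},{"x": 0,"y": 0,"z": 0,"turn": 0,"jaw": -1},{"x": 0,"y": 0,"z": -3,"turn": 0,"jaw": -1},{"x": 0,"y": 0,"z": 3,"turn": 0,"jaw": -1},{"x": 0,"y": 0,"z": -3,"turn": 0,"jaw": -1},{"x": 0,"y": 0,"z": 3,"turn": 0,"jaw": -1},{"x": 0,"y": 0,"z": 0,"turn": 0,"jaw": -1}], newtons=11)

```text
clock: 20.8
position: [0.5922, -0.0267, 0.1908]
tool_rot: [3.141, 0.0, 0.048]
force: [-0.4, -1.8, -6.6]
finger_gap: 0.199
```

```bash
cat >> h.py <<'E'
def diff(a,b,name,box,s):
    "difference energy and side-by-side-free check"
    x0,x1,y0,y1=box;A=cv2.imread('pics/'+a)[y0:y1,x0:x1];B=cv2.imread('pics/'+b)[y0:y1,x0:x1]
    print('absdiff',cv2.absdiff(A,B).mean())
E
python3 -c "
from h import *
for i in range(3):
  s=ctrl.state();print(np.round(s['moment'],3),np.round(s['force'],1),s['finger_gap'],s['position']);grab('scene','s7.png')
im=cv2.imread('pics/s7.png')[110:250,250:410]
hsv=cv2.cvtColor(im,cv2.COLOR_BGR2HSV)
# bluish grey posts
m=((abs(im[...,0].astype(int)-im[...,2])<25)&(hsv[...,1]<60)&(hsv[...,2]>70)&(hsv[...,2]<140)).astype(np.uint8)
n,l,st,c=cv2.connectedComponentsWithStats(m)
for i in range(1,n):
  if st[i,4]>25: print(st[i],c[i].round(1))
"
```

```text
[-0.237 -0.134  0.02 ] [-0.4 -1.8 -6.6] 0.19938119030629442 [ 0.59218435 -0.02669568  0.19077255]
[-0.282 -0.086 -0.067] [-0.1 -0.8 -6.4] 0.19517870687278985 [ 0.59218186 -0.0267121   0.1908213 ]
[-0.28  -0.115 -0.011] [-0.2 -1.8 -6.5] 0.19584587289333935 [ 0.59218114 -0.02669913  0.1908684 ]
[  0   0  34  45 911] [14.7 19.2]
[94  0 15  6 42] [103.2   1.3]
[ 99   0  56  30 639] [126.7  16.3]
[72 23 12 10 35] [76.1 28.9]
[36 32 16  8 57] [41.9 35.5]
[72 34  9  8 37] [75.5 37.6]
[45 44  7 19 62] [48.1 54.2]
[ 75  50  16  35 147] [86.2 66.3]
[ 34  65  34  21 211] [54.9 77.2]
[  0  70  65  42 319] [33.  91.1]
[104  70  12  11  62] [108.6  75.4]
[69 74 13 12 33] [73.2 78.7]
[129  80  10   8  28] [134.  84.]
[37 86 27 13 50] [52.2 92.2]
[144  93  16  10  30] [151.2  97.3]
[121  96  21  25  61] [132.6 109. ]
[ 35 102   7   8  29] [ 38.1 106. ]
[120 113  25  27 169] [134.5 131.6]
```

```bash
python3 -c "
from h import *
im=cv2.imread('pics/s7.png');cv2.imwrite('pics/s7c.png',cv2.resize(im[110:250,250:410],None,fx=5,fy=4.25,interpolation=cv2.INTER_CUBIC))"
```

```text
(no output)
```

View pics/s7c.png

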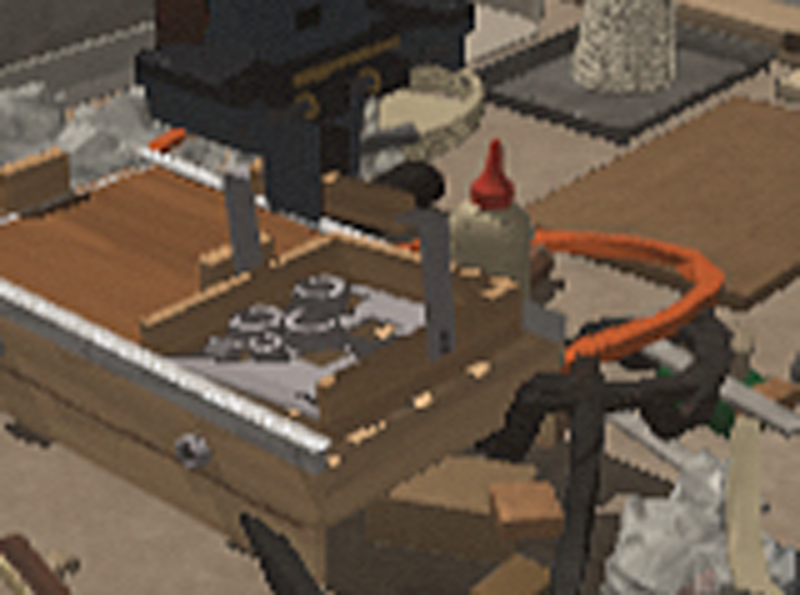

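The sieve swung to within about 6° of level, with post tops at crop (240,175) and (430,215). Three large and at least two small nuts are in it. I'll tighten hard, lift clear of the lid handle and turn the lip to -y.

servo_tool(moves=[{"x": 0,"y": 0,"z": 0,"turn": 0,"jaw": -1},{"x": 0,"y": 0,"z": 0,"turn": 0,"jaw": -1},{"x": 0,"y": 0,"z": -4,"turn": 0,"jaw": -1},{"x": 0,"y": 0,"z": -8,"turn": 0,"jaw": -1},{"x": 0,"y": 0,"z": -12,"turn": 0,"jaw": -1},{"x": 0,"y": 0,"z": -12,"turn": 0,"jaw": -1},{"x": 0,"y": 0,"z": -9,"turn": 0,"jaw": -1},{"x": 0,"y": 0,"z": -5,"turn": 0,"jaw": -1},{"x": 0,"y": 0,"z": 0,"turn": 0,"jaw": -1}], newtons=55)

```text
clock: 22.08
position: [0.5923, -0.0266, 0.2413]
tool_rot: [3.142, -0.0, 0.048]
force: [0.4, -0.3, -6.1]
finger_gap: 0.19
```

```bash
python3 -c "
from h import *
go((.562,-.05),.225,np.pi/2+.02);s=ctrl.state();print(np.round(s['moment'],3))"
```

```text
turn -1.543 then x -22.8 y -30.8 z 16.3 clk 22.1 F [ 0.4 -0.3 -6.1] gap 0.190 pos [ 0.5923 -0.0266  0.2413] [ 3.142 -0.     0.048]
[ 0.03  -0.095  0.024]
```

servo_tool(moves=[{"x": 0,"y": 0,"z": 0,"turn": -0.03,"jaw": -1},{"x": 0,"y": 0,"z": 0,"turn": -0.06,"jaw": -1},{"x": 0,"y": 0,"z": 0,"turn": -0.1,"jaw": -1},{"x": 0,"y": 0,"z": 0,"turn": -0.13,"jaw": -1},{"x": 0,"y": 0,"z": 0,"turn": -0.15,"jaw": -1},{"x": 0,"y": 0,"z": 0,"turn": -0.17,"jaw": -1},{"x": 0,"y": 0,"z": 0,"turn": -0.17,"jaw": -1},{"x": 0,"y": 0,"z": 0,"turn": -0.17,"jaw": -1},{"x": 0,"y": 0,"z": 0,"turn": -0.17,"jaw": -1},{"x": 0,"y": 0,"z": 0,"turn": -0.15,"jaw": -1},{"x": 0,"y": 0,"z": 0,"turn": -0.12,"jaw": -1},{"x": 0,"y": 0,"z": 0,"turn": -0.08,"jaw": -1}])

```text
clock: 23.58
position: [0.5941, -0.0271, 0.2419]
tool_rot: [3.137, 0.001, 1.552]
force: [7.2, -2.9, -2.0]
finger_gap: 0.193
```

servo_tool(moves=[{"x": -3,"y": -4,"z": 0,"turn": -0.03,"jaw": -1},{"x": -6,"y": -8,"z": 0,"turn": -0.01,"jaw": -1},{"x": -7,"y": -9,"z": 4,"turn": 0,"jaw": -1},{"x": -5,"y": -7,"z": 7,"turn": 0,"jaw": -1},{"x": -2,"y": -3,"z": 5,"turn": 0,"jaw": -1},{"x": 0,"y": 0,"z": 0,"turn": 0,"jaw": -1}])

```text
clock: 24.32
position: [0.5619, -0.0499, 0.225]
tool_rot: [3.141, -0.0, 1.588]
force: [5.6, 2.0, 0.4]
finger_gap: 0.199
```

```bash
python3 -c "
from h import *
go((.562,-.05),.225,np.pi/2+.02);s=ctrl.state();print(np.round(s['moment'],3))
a=grab('scene','s8.png');im=cv2.imread('pics/s8.png');cv2.imwrite('pics/s8c.png',cv2.resize(im[110:250,250:410],None,fx=5,fy=4.25,interpolation=cv2.INTER_CUBIC))"
```

```text
turn -0.003 then x -0.1 y 0.1 z -0.0 clk 24.3 F [5.6 2.  0.4] gap 0.199 pos [ 0.5619 -0.0499  0.225 ] [ 3.141 -0.     1.588]
[ 0.905 -1.549 -0.3  ]
```

View pics/s8c.png

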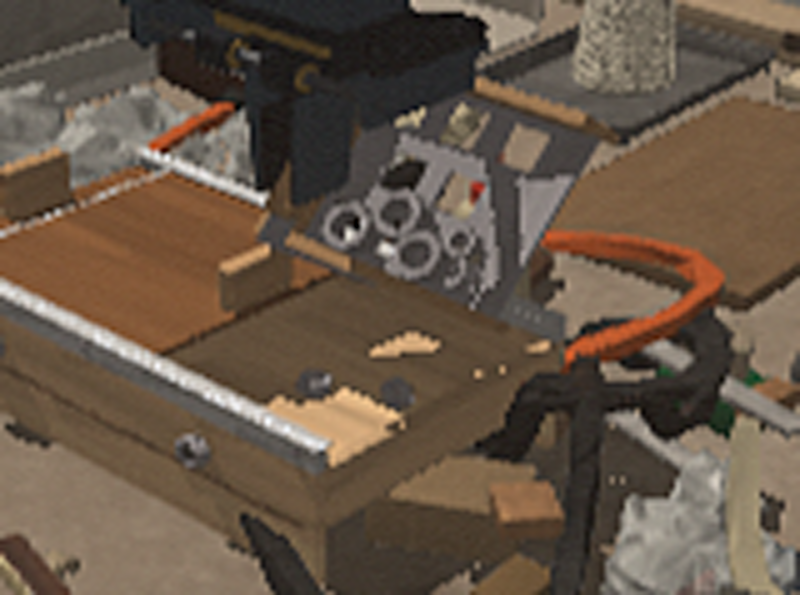

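The picture shows the sieve caught the lid handle during the turn and rolled about 45° in the grip, with its +x side up. Three large nuts are still in it at crop (345,225), (397,213) and (415,250), plus one or two small ones at (460,240). Two small nuts have already dropped into the compartment at (318,380) and (397,390). I'll lift clear, then let it swing level again by easing the grip.

servo_tool(moves=[{"x": 0,"y": 0,"z": -4,"turn": 0,"jaw": -1},{"x": 0,"y": 0,"z": -8,"turn": 0,"jaw": -1},{"x": 0,"y": 0,"z": -10,"turn": 0,"jaw": -1},{"x": 0,"y": 0,"z": -8,"turn": 0,"jaw": -1},{"x": 0,"y": 0,"z": -4,"turn": 0,"jaw": -1},{"x": 0,"y": 0,"z": 0,"turn": 0,"jaw": -1}])

```text
clock: 25.12
position: [0.5615, -0.0499, 0.2592]
tool_rot: [3.141, 0.0, 1.588]
force: [-0.3, -0.7, -6.6]
finger_gap: 0.195
```

```bash
cat >> h.py <<'E'
def st():
    s=ctrl.state();print('clk %.1f'%s['clock'],'M',np.round(s['moment'],3),'F',np.round(s['force'],1),'gap %.3f'%s['finger_gap'],np.round(s['position'],4))
E
python3 -c "
from h import *
st();grab('scene','s9.png');st()"
```

```text
clk 25.1 M [ 0.097  0.366 -0.016] F [-0.3 -0.7 -6.6] gap 0.195 [ 0.5615 -0.0499  0.2592]
clk 25.2 M [0.061 0.401 0.009] F [ 0.5 -0.1 -6.3] gap 0.193 [ 0.5613 -0.0499  0.2589]
```

servo_tool(moves=[{"x": 0,"y": 0,"z": 0,"turn": 0,"jaw": -1},{"x": 0,"y": 0,"z": 0,"turn": 0,"jaw": -1},{"x": 0,"y": 0,"z": 0,"turn": 0,"jaw": -1}], newtons=20)

```text
clock: 25.55
position: [0.5613, -0.0499, 0.2588]
tool_rot: [-3.141, -0.0, 1.588]
force: [0.1, 0.7, -6.0]
finger_gap: 0.195
```

```bash
python3 -c "
from h import *
st();grab('scene','s10.png');st()"
```

```text
clk 25.6 M [ 0.235 -0.295  0.064] F [ 0.1  0.7 -6. ] gap 0.195 [ 0.5613 -0.0499  0.2588]
clk 25.6 M [ 0.217 -0.289 -0.039] F [ 0.7  0.  -5. ] gap 0.196 [ 0.5615 -0.0499  0.2589]
```

```bash
python3 -c "
from h import *
im=cv2.imread('pics/s10.png');cv2.imwrite('pics/s10c.png',cv2.resize(im[100:250,250:410],None,fx=5,fy=4,interpolation=cv2.INTER_CUBIC))"
```

```text
(no output)
```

View pics/s10c.png

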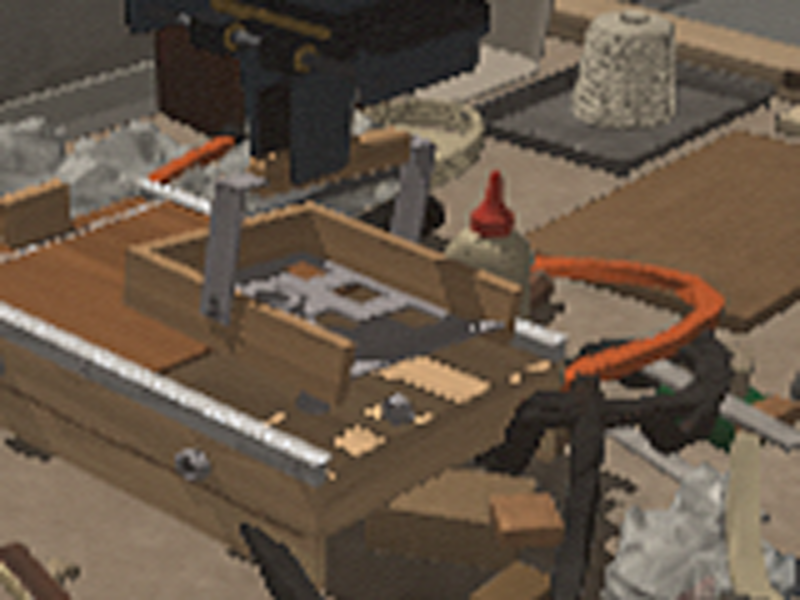

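```bash
python3 -c "
from h import *
f=grab('scene')
g=np.array([.5613,-.0499,.278-.01])
for s0 in (0,15):
 for th in(-15,-10,-5,0,5,10):
  t=np.radians(th);e=np.array([-np.cos(t),0,-np.sin(t)]);n=np.array([-np.sin(t),0,np.cos(t)]) # e toward sieve left (-x), th>0: -x low
  o=[]
  for s,h in((75-s0,12),(75-s0,-105),(-75-s0,12)):
    p=proj(f,g+e*s/1e3+n*h/1e3);o+=[((p-[250,100])*[5,4]).round()]
  print(s0,th,o)
"
```

```text
0 -15 [array([191., 145.]), array([154., 327.]), array([400., 132.])]
0 -10 [array([188., 156.]), array([167., 334.]), array([401., 122.])]
0 -5 [array([185., 167.]), array([180., 339.]), array([401., 113.])]
0 0 [array([184., 178.]), array([193., 343.]), array([400., 104.])]
0 5 [array([183., 188.]), array([208., 346.]), array([399.,  95.])]
0 10 [array([184., 198.]), array([222., 347.]), array([397.,  87.])]
15 -15 [array([214., 144.]), array([177., 324.]), array([418., 131.])]
15 -10 [array([211., 152.]), array([189., 329.]), array([420., 119.])]
15 -5 [array([209., 161.]), array([202., 332.]), array([420., 108.])]
15 0 [array([207., 170.]), array([215., 334.]), array([420.,  97.])]
15 5 [array([206., 178.]), array([229., 335.]), array([418.,  87.])]
15 10 [array([206., 186.]), array([243., 335.]), array([416.,  77.])]
```

servo_tool(moves=[{"x": 0,"y": 0,"z": 0,"turn": 0,"jaw": -1},{"x": 0,"y": 0,"z": 0,"turn": 0,"jaw": -1},{"x": 0,"y": 0,"z": -2,"turn": 0,"jaw": -1},{"x": 0,"y": 0,"z": 2,"turn": 0,"jaw": -1},{"x": 0,"y": 0,"z": 0,"turn": 0,"jaw": -1}], newtons=13)

```text
clock: 26.28
position: [0.5615, -0.05, 0.2589]
tool_rot: [3.142, 0.0, 1.588]
force: [0.2, -1.2, -4.6]
finger_gap: 0.196
```

```bash
python3 -c "
from h import *
st();grab('scene','s11.png');st()
im=cv2.imread('pics/s11.png')[100:250,250:410]; b=cv2.imread('pics/s10.png')[100:250,250:410]
print(cv2.absdiff(im,b)[20:90].mean())"
```

```text
clk 26.3 M [ 0.155 -0.208 -0.011] F [ 0.2 -1.2 -4.6] gap 0.196 [ 0.5615 -0.05    0.2589]
clk 26.3 M [ 0.225 -0.208 -0.02 ] F [ 0.  -0.1 -3.8] gap 0.196 [ 0.5615 -0.0499  0.2589]
3.829047619047619
```

servo_tool(moves=[{"x": 0,"y": 0,"z": 0,"turn": 0,"jaw": -1},{"x": 0,"y": 0,"z": -2,"turn": 0,"jaw": -1},{"x": 0,"y": 0,"z": 2,"turn": 0,"jaw": -1},{"x": 0,"y": 0,"z": 0,"turn": 0,"jaw": -1}], newtons=10)

```text
clock: 26.82
position: [0.5614, -0.0499, 0.2588]
tool_rot: [-3.141, -0.0, 1.588]
force: [-0.4, -0.5, -4.4]
finger_gap: 0.2
```

```bash
python3 -c "
from h import *
st();grab('scene','s12.png');st()
im=cv2.imread('pics/s12.png')[100:250,250:410]; b=cv2.imread('pics/s10.png')[100:250,250:410]
print(cv2.absdiff(im,b)[20:90].mean())
cv2.imwrite('pics/s12c.png',cv2.resize(im,None,fx=5,fy=4,interpolation=cv2.INTER_CUBIC))
# post pixels: print grey mask as text skipped
"
```

```text
clk 26.8 M [ 0.229 -0.227  0.04 ] F [-0.4 -0.5 -4.4] gap 0.200 [ 0.5614 -0.0499  0.2588]
clk 26.9 M [ 0.199 -0.194  0.013] F [ 0.1  0.2 -5.1] gap 0.198 [ 0.5614 -0.0499  0.2589]
4.678988095238095
```

The sieve is steady and close to level. I'll tighten and shake along the bar, which is tool y and world x.

servo_tool(moves=[{"x": 0,"y": 0,"z": 0,"turn": 0,"jaw": -1},{"x": 0,"y": 0,"z": 0,"turn": 0,"jaw": -1},{"x": 0,"y": 12,"z": 0,"turn": 0,"jaw": -1},{"x": 0,"y": -24,"z": 0,"turn": 0,"jaw": -1},{"x": 0,"y": 26,"z": 0,"turn": 0,"jaw": -1},{"x": 0,"y": -26,"z": 0,"turn": 0,"jaw": -1},{"x": 0,"y": 26,"z": 0,"turn": 0,"jaw": -1},{"x": 0,"y": -26,"z": 0,"turn": 0,"jaw": -1},{"x": 0,"y": 26,"z": 0,"turn": 0,"jaw": -1},{"x": 0,"y": -14,"z": 0,"turn": 0,"jaw": -1},{"x": 0,"y": 0,"z": 0,"turn": 0,"jaw": -1},{"x": 0,"y": 0,"z": 0,"turn": 0,"jaw": -1}], newtons=55)

```text
clock: 28.38
position: [0.5615, -0.05, 0.2589]
tool_rot: [3.142, 0.0, 1.588]
force: [1.0, -0.9, -6.0]
finger_gap: 0.193
```

```bash
python3 -c "
from h import *
st();grab('scene','s13.png');st()
im=cv2.imread('pics/s13.png')[100:250,250:410]
a=cv2.resize(im,None,fx=4,fy=4,interpolation=cv2.INTER_CUBIC)
cv2.imwrite('pics/s13c.png',a)"
```

```text
clk 28.4 M [ 0.111  0.076 -0.009] F [ 1.  -0.9 -6. ] gap 0.193 [ 0.5615 -0.05    0.2589]
clk 28.4 M [0.06  0.068 0.005] F [-1.7 -0.  -6.3] gap 0.187 [ 0.5616 -0.0499  0.259 ]
```

View pics/s13c.png

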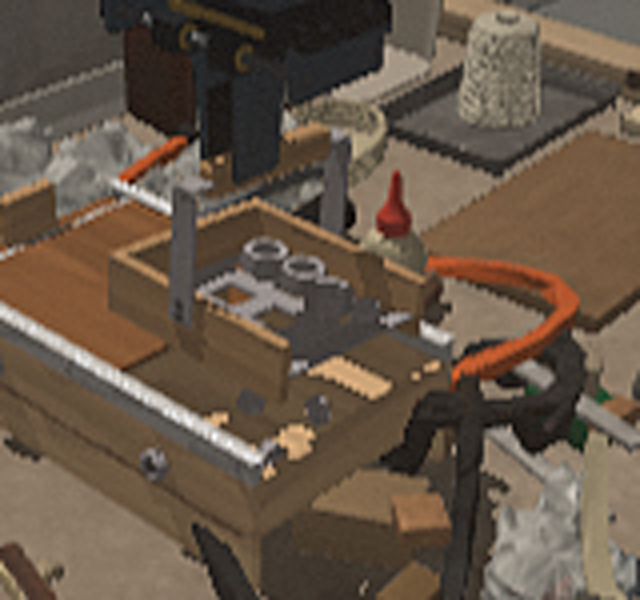

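The posts now look vertical, so the sieve is level. The three large nuts are at (265,250), (303,268) and (335,290), and small nuts show in the compartment at (250,400), (318,405) and near (270,452). I'll shake harder, with some cross-motion, to make sure none remain.

servo_tool(moves=[{"x": 0,"y": 18,"z": 0,"turn": 0,"jaw": -1},{"x": 5,"y": -36,"z": 0,"turn": 0,"jaw": -1},{"x": -5,"y": 40,"z": 0,"turn": 0,"jaw": -1},{"x": 5,"y": -40,"z": 0,"turn": 0,"jaw": -1},{"x": -5,"y": 40,"z": 0,"turn": 0,"jaw": -1},{"x": 5,"y": -40,"z": 0,"turn": 0,"jaw": -1},{"x": -5,"y": 40,"z": 0,"turn": 0,"jaw": -1},{"x": 5,"y": -40,"z": 0,"turn": 0,"jaw": -1},{"x": -5,"y": 40,"z": 0,"turn": 0,"jaw": -1},{"x": 0,"y": -40,"z": 0,"turn": 0,"jaw": -1},{"x": 0,"y": 30,"z": 0,"turn": 0,"jaw": -1},{"x": 0,"y": -12,"z": 0,"turn": 0,"jaw": -1}])

```text
clock: 29.92
position: [0.564, -0.05, 0.2593]
tool_rot: [3.14, 0.0, 1.588]
force: [0.3, 0.6, -6.5]
finger_gap: 0.188
```

servo_tool(moves=[{"x": 0,"y": 15,"z": 0,"turn": 0,"jaw": -1},{"x": 0,"y": -30,"z": 0,"turn": 0,"jaw": -1},{"x": 8,"y": 30,"z": 0,"turn": 0,"jaw": -1},{"x": -8,"y": -30,"z": 0,"turn": 0,"jaw": -1},{"x": 8,"y": 30,"z": 0,"turn": 0,"jaw": -1},{"x": -8,"y": -30,"z": 0,"turn": 0,"jaw": -1},{"x": 8,"y": 30,"z": 0,"turn": 0,"jaw": -1},{"x": -8,"y": -30,"z": 0,"turn": 0,"jaw": -1},{"x": 0,"y": 40,"z": 0,"turn": 0,"jaw": -1},{"x": 0,"y": -40,"z": 0,"turn": 0,"jaw": -1},{"x": 0,"y": 15,"z": 0,"turn": 0,"jaw": -1},{"x": 0,"y": 0,"z": 0,"turn": 0,"jaw": -1}])

```text
clock: 31.42
position: [0.5631, -0.05, 0.2594]
tool_rot: [3.139, 0.0, 1.588]
force: [1.6, 0.0, -6.1]
finger_gap: 0.188
```

```bash
python3 -c "
from h import *
st();grab('scene','s14.png');st()
g=np.array([.5615,-.05,.268])
f=grab('scene','s14.png');print(proj(f,[.58,-.05,.16]),proj(f,[.65,-.1,.16]),proj(f,[.52,0,.16]))"
```

```text
clk 31.4 M [ 0.086 -0.461 -0.05 ] F [ 1.6  0.  -6.1] gap 0.188 [ 0.5631 -0.05    0.2594]
clk 31.5 M [0.057 0.193 0.008] F [-2.3 -1.  -6.4] gap 0.187 [ 0.5626 -0.0499  0.2593]
[314.68254367 173.49382816] [345.70780221 170.9144329 ] [285.73094054 174.76566534]
```

servo_tool(moves=[{"x": 0,"y": 0,"z": -6,"turn": 0,"jaw": -1},{"x": 0,"y": 0,"z": -12,"turn": 0,"jaw": -1},{"x": 0,"y": 0,"z": -9,"turn": 0,"jaw": -1},{"x": 0,"y": 0,"z": -5,"turn": 0,"jaw": -1},{"x": -2.5,"y": -2,"z": 0,"turn": 0,"jaw": -1},{"x": -5,"y": -4,"z": 0,"turn": 0,"jaw": -1},{"x": -8,"y": -6,"z": 0,"turn": 0,"jaw": -1},{"x": -11,"y": -8,"z": 0,"turn": 0,"jaw": -1},{"x": -14,"y": -10.5,"z": 0,"turn": 0,"jaw": -1},{"x": -17,"y": -13,"z": 0,"turn": 0,"jaw": -1},{"x": -20,"y": -15,"z": 0,"turn": 0,"jaw": -1},{"x": -21,"y": -16,"z": 0,"turn": 0,"jaw": -1}])

```text
clock: 33.02
position: [0.4875, -0.151, 0.291]
tool_rot: [3.142, 0.0, 1.588]
force: [-0.1, 0.2, -6.5]
finger_gap: 0.183
```

servo_tool(moves=[{"x": -21,"y": -16,"z": 0,"turn": 0,"jaw": -1},{"x": -21,"y": -16,"z": 0,"turn": 0,"jaw": -1},{"x": -20,"y": -15,"z": 0,"turn": 0,"jaw": -1},{"x": -17,"y": -13,"z": 0,"turn": 0,"jaw": -1},{"x": -14,"y": -10.5,"z": 0,"turn": 0,"jaw": -1},{"x": -11,"y": -8,"z": 0,"turn": 0,"jaw": -1},{"x": -8,"y": -6,"z": 0,"turn": 0,"jaw": -1},{"x": -5,"y": -4,"z": 0,"turn": 0.03,"jaw": -1},{"x": -2,"y": -1,"z": 0,"turn": 0.06,"jaw": -1},{"x": 0,"y": 0,"z": 0,"turn": 0.09,"jaw": -1},{"x": 0,"y": 0,"z": 0,"turn": 0.12,"jaw": -1},{"x": 0,"y": 0,"z": 0,"turn": 0.15,"jaw": -1}])

```text
clock: 34.52
position: [0.4013, -0.27, 0.2909]
tool_rot: [-3.141, -0.0, 1.133]
force: [0.5, -0.5, -5.7]
finger_gap: 0.189
```

servo_tool(moves=[{"x": 0,"y": 0,"z": 0,"turn": 0.15,"jaw": -1},{"x": 0,"y": 0,"z": 0,"turn": 0.16,"jaw": -1},{"x": 0,"y": 0,"z": 0,"turn": 0.16,"jaw": -1},{"x": 0,"y": 0,"z": 0,"turn": 0.16,"jaw": -1},{"x": 0,"y": 0,"z": 0,"turn": 0.16,"jaw": -1},{"x": 0,"y": 0,"z": 0,"turn": 0.14,"jaw": -1},{"x": 0,"y": 0,"z": 0,"turn": 0.1,"jaw": -1},{"x": 0,"y": 0,"z": 0,"turn": 0.06,"jaw": -1},{"x": 0,"y": 0,"z": 0,"turn": 0.03,"jaw": -1},{"x": 0,"y": 0,"z": 0,"turn": 0,"jaw": -1}])

```text
clock: 35.78
position: [0.4012, -0.2701, 0.2909]
tool_rot: [-3.142, 0.0, 0.018]
force: [-0.3, 0.6, -5.9]
finger_gap: 0.182
```

```bash
python3 -c "
from h import *
st();go((.4,-.27),.13,0);st();grab('scene','s15.png');grab('top','t15.png')"
```

```text
clk 35.8 M [-0.064 -0.079 -0.024] F [-0.3  0.6 -5.9] gap 0.182 [ 0.4012 -0.2701  0.2909]
turn 0.018 then x -1.2 y -0.1 z 160.9 clk 35.8 F [-0.3  0.6 -5.9] gap 0.182 pos [ 0.4012 -0.2701  0.2909] [-3.142  0.     0.018]
clk 35.8 M [-0.064 -0.079 -0.024] F [-0.3  0.6 -5.9] gap 0.182 [ 0.4012 -0.2701  0.2909]
```

The weight on the wrist is now 5.9 N, which matches the sieve plus three large nuts (5.8 N) with no small nuts left. I'll lower it to the bench.

servo_tool(moves=[{"x": 0,"y": 0,"z": 8,"turn": 0,"jaw": -1},{"x": 0,"y": 0,"z": 18,"turn": 0,"jaw": -1},{"x": 0,"y": 0,"z": 28,"turn": 0,"jaw": -1},{"x": 0,"y": 0,"z": 32,"turn": 0,"jaw": -1},{"x": 0,"y": 0,"z": 30,"turn": 0,"jaw": -1},{"x": 0,"y": 0,"z": 20,"turn": 0,"jaw": -1},{"x": 0,"y": 0,"z": 12,"turn": 0,"jaw": -1},{"x": 0,"y": 0,"z": 6,"turn": 0,"jaw": -1},{"x": 0,"y": 0,"z": 3,"turn": 0,"jaw": -1},{"x": 0,"y": 0,"z": 0,"turn": 0,"jaw": -1}])

```text
clock: 37.12
position: [0.4012, -0.27, 0.1349]
tool_rot: [-3.141, 0.001, 0.018]
force: [-12.9, 11.2, 35.8]
finger_gap: 0.189
```

```bash
python3 -c "
from h import *
st()"
```

```text
clk 37.1 M [ 1.972  2.438 -0.098] F [-12.9  11.2  35.8] gap 0.189 [ 0.4012 -0.27    0.1349]
```

servo_tool(moves=[{"x": 0,"y": 0,"z": -4,"turn": 0,"jaw": -1},{"x": 0,"y": 0,"z": -3,"turn": 0,"jaw": -1},{"x": 0,"y": 0,"z": 0,"turn": 0,"jaw": -1}])

```text
clock: 37.5
position: [0.4011, -0.2701, 0.1407]
tool_rot: [-3.142, 0.0, 0.018]
force: [-0.2, -0.5, -5.6]
finger_gap: 0.193
```

```bash
python3 -c "
from h import *
st();a=grab('scene','s16.png');b=grab('top','t16.png')
print(proj(a,[.39,-.29,.06]),proj(b,[.39,-.29,.06]))
A=cv2.resize(cv2.imread('pics/s16.png')[180:355,230:430],(400,350));B=cv2.resize(cv2.imread('pics/t16.png')[180:330,320:490],(400,350))
C=cv2.resize(cv2.imread('pics/t16.png')[125:225,225:345],(400,250),interpolation=cv2.INTER_CUBIC)
D=cv2.resize(cv2.imread('pics/s16.png')[110:260,220:420],(400,250),interpolation=cv2.INTER_CUBIC)
cv2.imwrite('pics/m16.png',np.vstack([np.hstack([A,B]),np.hstack([C,D])]))"
```

```text
clk 37.5 M [-0.1   -0.111  0.03 ] F [-0.2 -0.5 -5.6] gap 0.193 [ 0.4011 -0.2701  0.1407]
[330.37766296 284.00029444] [398.66335092 246.63811731]
```

View pics/m16.png

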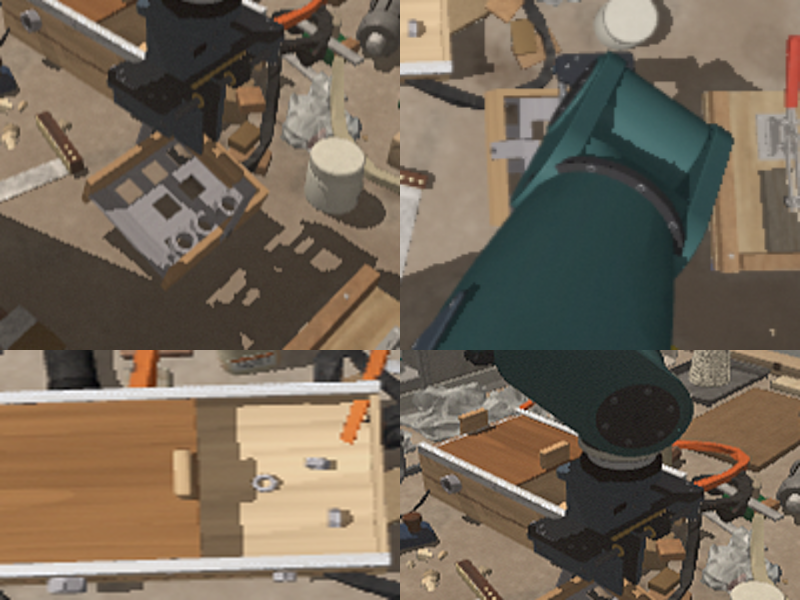

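The compartment holds three small nuts, at montage (265,483), (318,463) and (337,518). The sieve has rolled in the grip with its -y side low, and the three large nuts lie along its right wall at (230,200), (203,232) and (183,245). I'll press it down gently on a light grip so the bench levels it.

servo_tool(moves=[{"x": 0,"y": 0,"z": 4,"turn": 0,"jaw": -1},{"x": 0,"y": 0,"z": 4,"turn": 0,"jaw": -1},{"x": 0,"y": 0,"z": 4,"turn": 0,"jaw": -1},{"x": 0,"y": 0,"z": 4,"turn": 0,"jaw": -1},{"x": 0,"y": 0,"z": 4,"turn": 0,"jaw": -1},{"x": 0,"y": 0,"z": 4,"turn": 0,"jaw": -1},{"x": 0,"y": 0,"z": 4,"turn": 0,"jaw": -1},{"x": 0,"y": 0,"z": 4,"turn": 0,"jaw": -1},{"x": 0,"y": 0,"z": 0,"turn": 0,"jaw": -1}], newtons=8)

```text
clock: 38.72
position: [0.4011, -0.2701, 0.1086]
tool_rot: [-3.141, 0.0, 0.018]
force: [-0.3, -1.0, -6.2]
finger_gap: 0.201
```

```bash
python3 -c "
from h import *
st()"
```

```text
clk 38.7 M [-0.055 -0.093  0.013] F [-0.3 -1.  -6.2] gap 0.201 [ 0.4011 -0.2701  0.1086]
```

servo_tool(moves=[{"x": 0,"y": 0,"z": 3,"turn": 0,"jaw": -1},{"x": 0,"y": 0,"z": 3,"turn": 0,"jaw": -1},{"x": 0,"y": 0,"z": 3,"turn": 0,"jaw": -1},{"x": 0,"y": 0,"z": 3,"turn": 0,"jaw": -1},{"x": 0,"y": 0,"z": 0,"turn": 0,"jaw": -1}])

```text
clock: 39.35
position: [0.4014, -0.2705, 0.0969]
tool_rot: [3.141, -0.001, 0.018]
force: [0.8, -0.6, -3.0]
finger_gap: 0.195
```

```bash
python3 -c "
from h import *
st()"
```

```text
clk 39.4 M [-0.139 -0.244 -0.006] F [ 0.8 -0.6 -3. ] gap 0.195 [ 0.4014 -0.2705  0.0969]
```

servo_tool(moves=[{"x": 0,"y": 0,"z": 3,"turn": 0,"jaw": -1},{"x": 0,"y": 0,"z": 0,"turn": 0,"jaw": -1},{"x": 0,"y": 0,"z": 0,"turn": 0,"jaw": 0},{"x": 0,"y": 0,"z": 0,"turn": 0,"jaw": 0},{"x": 0,"y": 0,"z": 0,"turn": 0,"jaw": 0},{"x": 0,"y": 0,"z": -20,"turn": 0,"jaw": 0},{"x": 0,"y": 0,"z": -45,"turn": 0,"jaw": 0},{"x": 0,"y": 0,"z": -50,"turn": 0,"jaw": 0},{"x": 0,"y": 0,"z": -30,"turn": 0,"jaw": 0},{"x": 0,"y": 0,"z": 0,"turn": 0,"jaw": 0}])

```text
clock: 40.6
position: [0.4021, -0.2709, 0.2412]
tool_rot: [3.139, -0.003, 0.018]
force: [0.1, -1.0, -0.7]
finger_gap: 0.497
```

```bash
python3 -c "
from h import *
st();f=grab('top','t17.png');grab('scene','s17.png')
h=ray(f,225+179/3.333,125+125/2.5,.139);print(h, case(0,-.008))
go(h[:2],.241,CY-np.pi/2)"
```

```text
clk 40.6 M [ 0.001 -0.103 -0.006] F [ 0.1 -1.  -0.7] gap 0.497 [ 0.4021 -0.2709  0.2412]
[0.58382274 0.0352372  0.139     ] [0.58765999 0.0422016 ]
turn 1.569 then x -301.5 y -189.0 z -2.5 clk 40.7 F [-0.1 -0.2 -0.4] gap 0.500 pos [ 0.4009 -0.27    0.2385] [-3.142  0.     0.018]
```

servo_tool(moves=[{"x": 22,"y": -36,"z": 0,"turn": 0,"jaw": 0},{"x": 30,"y": -47,"z": 0,"turn": 0,"jaw": 0},{"x": 30,"y": -47,"z": 0,"turn": 0,"jaw": 0},{"x": 30,"y": -47,"z": 0,"turn": 0,"jaw": 0},{"x": 30,"y": -47,"z": 0,"turn": 0,"jaw": 0},{"x": 30,"y": -47,"z": 0,"turn": 0,"jaw": 0},{"x": 20,"y": -32,"z": 0,"turn": 0,"jaw": 0},{"x": 0,"y": 0,"z": 0,"turn": 0.17,"jaw": 0},{"x": 0,"y": 0,"z": 0,"turn": 0.18,"jaw": 0},{"x": 0,"y": 0,"z": 0,"turn": 0.18,"jaw": 0},{"x": 0,"y": 0,"z": 0,"turn": 0.18,"jaw": 0},{"x": 0,"y": 0,"z": 0,"turn": 0.18,"jaw": 0}])

```text
clock: 42.2
position: [0.5869, 0.0362, 0.237]
tool_rot: [3.139, 0.002, -0.878]
force: [0.4, -0.9, -0.3]
finger_gap: 0.503
```

servo_tool(moves=[{"x": 0,"y": 0,"z": 0,"turn": 0.18,"jaw": 0},{"x": 0,"y": 0,"z": 0,"turn": 0.18,"jaw": 0},{"x": 0,"y": 0,"z": 0,"turn": 0.18,"jaw": 0},{"x": 0,"y": 0,"z": 0,"turn": 0.14,"jaw": 0},{"x": 0,"y": 0,"z": 0,"turn": 0,"jaw": 0}])

```text
clock: 42.82
position: [0.587, 0.0362, 0.2374]
tool_rot: [3.139, 0.0, -1.551]
force: [0.4, -0.3, -0.1]
finger_gap: 0.5
```

```bash
python3 -c "
from h import *
st();go((.5877,.036),.113,CY-np.pi/2)"
```

```text
clk 42.8 M [-0.031  0.02   0.033] F [ 0.4 -0.3 -0.1] gap 0.500 [0.587  0.0362 0.2374]
turn -0.000 then x 0.2 y -0.7 z 124.4 clk 42.8 F [ 0.4 -0.3 -0.1] gap 0.500 pos [0.587  0.0362 0.2374] [ 3.139  0.    -1.551]
```

Descend, pinch and slide the right lid shut (tool +x).

servo_tool(moves=[{"x": 0,"y": 0,"z": 35,"turn": 0,"jaw": 0},{"x": 0,"y": 0,"z": 40,"turn": 0,"jaw": 0},{"x": 0,"y": 0,"z": 30,"turn": 0,"jaw": 0},{"x": 0,"y": 0,"z": 18,"turn": 0,"jaw": 0},{"x": 0,"y": 0,"z": 0,"turn": 0,"jaw": -1},{"x": 0,"y": 0,"z": 0,"turn": 0,"jaw": -1},{"x": 0,"y": 0,"z": 0,"turn": 0,"jaw": -1},{"x": 0,"y": 0,"z": 0,"turn": 0,"jaw": -1}], newtons=20)

```text
clock: 43.82
position: [0.5885, 0.0331, 0.1172]
tool_rot: [-3.14, -0.005, -1.549]
force: [1.3, -40.3, 3.0]
finger_gap: 0.156
```

servo_tool(moves=[{"x": 15,"y": 0,"z": 0,"turn": 0,"jaw": -1},{"x": 28,"y": 0,"z": 0,"turn": 0,"jaw": -1},{"x": 30,"y": 0,"z": 0,"turn": 0,"jaw": -1},{"x": 30,"y": 0,"z": 0,"turn": 0,"jaw": -1},{"x": 22,"y": 0,"z": 0,"turn": 0,"jaw": -1},{"x": 12,"y": 0,"z": 0,"turn": 0,"jaw": -1},{"x": 7,"y": 0,"z": 0,"turn": 0,"jaw": -1},{"x": 0,"y": 0,"z": 0,"turn": 0,"jaw": -1}])

```text
clock: 44.82
position: [0.5916, -0.1086, 0.117]
tool_rot: [-3.139, -0.001, -1.552]
force: [4.9, -2.2, 2.4]
finger_gap: 0.152
```

```bash
python3 -c "
from h import *
st()"
```

```text
clk 44.8 M [-0.343 -0.722  0.424] F [ 4.9 -2.2  2.4] gap 0.152 [ 0.5916 -0.1086  0.117 ]
```

servo_tool(moves=[{"x": 5,"y": 0,"z": 0,"turn": 0,"jaw": -1},{"x": 4,"y": 0,"z": 0,"turn": 0,"jaw": -1},{"x": 0,"y": 0,"z": 0,"turn": 0,"jaw": -1}])

```text
clock: 45.2
position: [0.5919, -0.1172, 0.117]
tool_rot: [-3.139, -0.001, -1.552]
force: [6.1, -1.6, 2.4]
finger_gap: 0.156
```

```bash
python3 -c "
from h import *
st()"
```

```text
clk 45.2 M [-0.293 -0.726  0.348] F [ 6.1 -1.6  2.4] gap 0.156 [ 0.5919 -0.1172  0.117 ]
```

servo_tool(moves=[{"x": 4,"y": 0,"z": 0,"turn": 0,"jaw": -1},{"x": 0,"y": 0,"z": 0,"turn": 0,"jaw": -1}])

```text
clock: 45.45
position: [0.5918, -0.1197, 0.1169]
tool_rot: [-3.139, 0.002, -1.552]
force: [7.3, 13.9, 3.4]
finger_gap: 0.149
```

```bash
python3 -c "
from h import *
st();f=grab('scene','s18.png');h=proj(f,[*case(0,-.16),.139]);print(h)"
```

```text
clk 45.5 M [ 2.417 -1.091  0.276] F [ 7.3 13.9  3.4] gap 0.149 [ 0.5918 -0.1197  0.1169]
[333.35866001 187.07855514]
```

The 13.9 N reaction shows the right lid is against its shut stop. On to the left handle.

servo_tool(moves=[{"x": -1,"y": 0,"z": 0,"turn": 0,"jaw": 0},{"x": 0,"y": 0,"z": 0,"turn": 0,"jaw": 0},{"x": 0,"y": 0,"z": -30,"turn": 0,"jaw": 0},{"x": 0,"y": 0,"z": -45,"turn": 0,"jaw": 0},{"x": -35,"y": 0,"z": 0,"turn": 0,"jaw": 0},{"x": -52,"y": 0,"z": 0,"turn": 0,"jaw": 0},{"x": -52,"y": 0,"z": 0,"turn": 0,"jaw": 0},{"x": -52,"y": 0,"z": 0,"turn": 0,"jaw": 0},{"x": -52,"y": 0,"z": 0,"turn": 0,"jaw": 0},{"x": -50,"y": 0,"z": 0,"turn": 0,"jaw": 0},{"x": -34,"y": 0,"z": 0,"turn": 0,"jaw": 0},{"x": 0,"y": 0,"z": 0,"turn": 0,"jaw": 0}])

```text
clock: 47.0
position: [0.5841, 0.2089, 0.1909]
tool_rot: [3.141, -0.0, -1.55]
force: [0.4, 0.2, -1.0]
finger_gap: 0.5
```

```bash
python3 -c "
from h import *
st();go((.5845,.208),.115,CY-np.pi/2)"
```

```text
clk 47.0 M [-0.001 -0.029  0.012] F [ 0.4  0.2 -1. ] gap 0.500 [0.5841 0.2089 0.1909]
turn 0.001 then x 0.9 y -0.3 z 75.9 clk 47.0 F [ 0.4  0.2 -1. ] gap 0.500 pos [0.5841 0.2089 0.1909] [ 3.141 -0.    -1.55 ]
```

servo_tool(moves=[{"x": 1,"y": 0,"z": 30,"turn": 0,"jaw": 0},{"x": 0,"y": 0,"z": 30,"turn": 0,"jaw": 0},{"x": 0,"y": 0,"z": 15,"turn": 0,"jaw": 0},{"x": 0,"y": 0,"z": 0,"turn": 0,"jaw": -1},{"x": 0,"y": 0,"z": 0,"turn": 0,"jaw": -1},{"x": 0,"y": 0,"z": 0,"turn": 0,"jaw": -1},{"x": 0,"y": 0,"z": 0,"turn": 0,"jaw": -1}])

```text
clock: 47.88
position: [0.5851, 0.2064, 0.1169]
tool_rot: [-3.14, 0.0, -1.552]
force: [-0.1, 2.7, 4.5]
finger_gap: 0.152
```

servo_tool(moves=[{"x": 15,"y": 0,"z": 0,"turn": 0,"jaw": -1},{"x": 28,"y": 0,"z": 0,"turn": 0,"jaw": -1},{"x": 30,"y": 0,"z": 0,"turn": 0,"jaw": -1},{"x": 30,"y": 0,"z": 0,"turn": 0,"jaw": -1},{"x": 25,"y": 0,"z": 0,"turn": 0,"jaw": -1},{"x": 14,"y": 0,"z": 0,"turn": 0,"jaw": -1},{"x": 7,"y": 0,"z": 0,"turn": 0,"jaw": -1},{"x": 0,"y": 0,"z": 0,"turn": 0,"jaw": -1}])

```text
clock: 48.88
position: [0.5884, 0.0599, 0.1169]
tool_rot: [-3.139, 0.005, -1.554]
force: [3.8, 39.9, 4.0]
finger_gap: 0.289
```

```bash
python3 -c "
from h import *
st()"
```

```text
clk 48.9 M [ 7.142 -0.515  0.306] F [ 3.8 39.9  4. ] gap 0.289 [0.5884 0.0599 0.1169]
```

Reading the stops: right open at 0.033 and right shut at -0.120, which is 152 mm of travel. The left handle is now hard against its stop at about 0.066, symmetric in the case, so it's fully open. I'll release, clear out and re-measure the sieve.

servo_tool(moves=[{"x": -3,"y": 0,"z": 0,"turn": 0,"jaw": -1},{"x": 0,"y": 0,"z": 0,"turn": 0,"jaw": 0},{"x": 0,"y": 0,"z": 0,"turn": 0,"jaw": 0},{"x": 0,"y": 0,"z": -30,"turn": 0,"jaw": 0},{"x": 0,"y": 0,"z": -50,"turn": 0,"jaw": 0},{"x": 0,"y": 0,"z": -50,"turn": 0,"jaw": 0},{"x": 0,"y": 0,"z": 0,"turn": -0.18,"jaw": 0},{"x": 0,"y": 0,"z": 0,"turn": -0.18,"jaw": 0},{"x": 0,"y": 0,"z": 0,"turn": -0.18,"jaw": 0},{"x": 0,"y": 0,"z": 0,"turn": -0.18,"jaw": 0},{"x": 0,"y": 0,"z": 0,"turn": -0.18,"jaw": 0},{"x": 0,"y": 0,"z": 0,"turn": -0.18,"jaw": 0}])

```text
clock: 50.38
position: [0.5868, 0.0597, 0.2456]
tool_rot: [3.141, 0.001, -0.467]
force: [-0.4, -0.8, -0.3]
finger_gap: 0.503
```

```bash
python3 -c "
from h import *
st();f=grab('top','t19.png');s=grab('scene','s19.png')
im=cv2.imread('pics/t19.png');hsv=cv2.cvtColor(im,cv2.COLOR_BGR2HSV)
for y0,y1,x0,x1 in((200,310,350,450),):
  h=hsv[y0:y1,x0:x1]
  m=((h[...,0]>8)&(h[...,0]<22)&(h[...,1]>95)).astype(np.uint8)
  n,l,st_,c=cv2.connectedComponentsWithStats(m)
  for i in range(1,n):
    if st_[i,4]>40: print(st_[i]+[x0,y0,0,0,0],(c[i]+[x0,y0]).round(1))
  print('\n'.join(''.join('#' if v else '.' for v in r[::2]) for r in m[::3]))
"
```

```text
clk 50.4 M [ 0.047 -0.092  0.008] F [-0.4 -0.8 -0.3] gap 0.503 [0.5868 0.0597 0.2456]
[367 200  15  10 100] [374.4 203.4]
[359 218  50  56 564] [390.9 238.7]
.........#######..#...............................
.........#######..................................
..........#####...................................
..................................................
..................................................
..................................................
....................########......................
...#..################....##......................
...#......................##......................
...#......................##......................
...........................#......................
...........................#......................
..........................##......................
..........................##......................
........#####################.....................
.........####################.....................
...........................##.....................
...........................##.....................
........................
[... 244 characters left out ...]
...............##....................
............................##....................
..................................................
..................................................
..................................................
..................................................
..................................................
..................................................
..................................................
..................................................
..................................................
..................................................
..................................................
..................................................
```

```bash
python3 -c "
from h import *
im=cv2.imread('pics/t19.png');f=grab('top')
hsv=cv2.cvtColor(im,cv2.COLOR_BGR2HSV)
for r in range(239,250): 
  m=(hsv[r,345:425,1]>85)&(hsv[r,345:425,2]>60)&(hsv[r,345:425,0]<24); print(r,''.join('#' if v else '.' for v in m))
for c in (370,380,390,400): 
  m=(hsv[210:260,c,1]>85)&(hsv[210:260,c,0]<24); print(c,''.join('#' if v else '.' for v in m))
print(im[242:248:2,350:415:4,::-1].tolist()[1])
for u in (366,386,406): print(u,ray(f,u,243.5,.127))
"
```

```text
239 ............###....................................###...####...................
240 .......................##...##################################..................
241 .....................#########################################..................
242 .....................#########################################..................
243 .....................#########################################..................
244 .....................#########################################..................
245 .....................#########################################..................
246 ......................###################..................###..................
247 ...........................................................###..................
248 .............##............................................###..................
249 ............###...........................................#####.................
370 .........###...................######.............
380 .........###..................#######.............
390 ........####..................######..............
400 ........###...................######..............
[[174, 156, 136], [173, 155, 136], [135, 130, 131], [115, 110, 112], [108, 88, 66], [120, 96, 70], [120, 97, 70], [121, 97, 71], [120, 95, 69], [120, 95, 69], [120, 97, 71], [120, 95, 71], [119, 96, 71], [119, 95, 69], [116, 94, 68], [110, 106, 108], [95, 84, 76]]
366 [ 0.39867146 -0.19265499  0.127     ]
386 [ 0.39778113 -0.2450987   0.127     ]
406 [ 0.39689178 -0.29748425  0.127     ]
```

The sieve was knocked about 35 mm: its bar now runs from column 366 to 408 at row 243, giving a centre of (0.398,-0.247) and the right length. Next I'll go and grasp it.

servo_tool(moves=[{"x": 0,"y": 0,"z": 0,"turn": -0.16,"jaw": 0},{"x": 0,"y": 0,"z": 0,"turn": -0.16,"jaw": 0},{"x": 0,"y": 0,"z": 0,"turn": -0.157,"jaw": 0},{"x": -20,"y": 32,"z": 0,"turn": 0,"jaw": 0},{"x": -30,"y": 48,"z": 0,"turn": 0,"jaw": 0},{"x": -30,"y": 48,"z": 0,"turn": 0,"jaw": 0},{"x": -30,"y": 48,"z": 0,"turn": 0,"jaw": 0},{"x": -30,"y": 48,"z": 0,"turn": 0,"jaw": 0},{"x": -30,"y": 48,"z": 0,"turn": 0,"jaw": 0},{"x": -22,"y": 33,"z": 0,"turn": 0,"jaw": 0},{"x": 0,"y": 0,"z": 0,"turn": 0,"jaw": 0}])

```text
clock: 51.9
position: [0.3954, -0.2474, 0.246]
tool_rot: [3.141, 0.0, -0.003]
force: [0.2, 0.5, 0.5]
finger_gap: 0.499
```

```bash
python3 -c "
from h import *
st();go((.398,-.247),.097,.01)"
```

```text
clk 51.9 M [-0.047 -0.145 -0.016] F [0.2 0.5 0.5] gap 0.499 [ 0.3954 -0.2474  0.246 ]
turn -0.013 then x 2.6 y -0.3 z 149.0 clk 51.9 F [0.2 0.5 0.5] gap 0.499 pos [ 0.3954 -0.2474  0.246 ] [ 3.141e+00  0.000e+00 -3.000e-03]
```

servo_tool(moves=[{"x": 2.5,"y": 0,"z": 40,"turn": -0.013,"jaw": 0},{"x": 0,"y": 0,"z": 45,"turn": 0,"jaw": 0},{"x": 0,"y": 0,"z": 40,"turn": 0,"jaw": 0},{"x": 0,"y": 0,"z": 25,"turn": 0,"jaw": 0},{"x": 0,"y": 0,"z": 0,"turn": 0,"jaw": -1},{"x": 0,"y": 0,"z": 0,"turn": 0,"jaw": -1},{"x": 0,"y": 0,"z": 0,"turn": 0,"jaw": -1},{"x": 0,"y": 0,"z": 0,"turn": 0,"jaw": -1},{"x": 0,"y": 0,"z": 0,"turn": 0,"jaw": -1}], newtons=60)

```text
clock: 53.02
position: [0.4001, -0.2461, 0.0971]
tool_rot: [3.141, -0.002, 0.018]
force: [0.9, 3.4, 9.2]
finger_gap: 0.196
```

servo_tool(moves=[{"x": 0,"y": 0,"z": -4,"turn": 0,"jaw": -1},{"x": 0,"y": 0,"z": -10,"turn": 0,"jaw": -1},{"x": 0,"y": 0,"z": -20,"turn": 0,"jaw": -1},{"x": 0,"y": 0,"z": -30,"turn": 0,"jaw": -1},{"x": 0,"y": 0,"z": -36,"turn": 0,"jaw": -1},{"x": 0,"y": 0,"z": -36,"turn": 0,"jaw": -1},{"x": 0,"y": 0,"z": -30,"turn": 0,"jaw": -1},{"x": 0,"y": 0,"z": -22,"turn": 0,"jaw": -1},{"x": 0,"y": 0,"z": -12,"turn": 0,"jaw": -1},{"x": 0,"y": 0,"z": -5,"turn": 0,"jaw": -1},{"x": 0,"y": 0,"z": 0,"turn": 0,"jaw": -1}])

```text
clock: 54.4
position: [0.399, -0.2456, 0.3005]
tool_rot: [-3.141, 0.0, 0.018]
force: [0.6, 0.2, -6.5]
finger_gap: 0.193
```

```bash
python3 -c "
from h import *
st();go((.83,.158),.300,.01)"
```

```text
clk 54.4 M [ 0.101 -0.137  0.004] F [ 0.6  0.2 -6.5] gap 0.193 [ 0.399  -0.2456  0.3005]
turn 0.008 then x 435.0 y -399.2 z 0.5 clk 54.4 F [ 0.6  0.2 -6.5] gap 0.193 pos [ 0.399  -0.2456  0.3005] [-3.141  0.     0.018]
```

servo_tool(moves=[{"x": 3.7,"y": -7.1,"z": 0,"turn": 0,"jaw": -1},{"x": 8.3,"y": -16,"z": 0,"turn": 0,"jaw": -1},{"x": 13,"y": -25,"z": 0,"turn": 0,"jaw": -1},{"x": 16.6,"y": -32,"z": 0,"turn": 0,"jaw": -1},{"x": 19.4,"y": -37,"z": 0,"turn": 0,"jaw": -1},{"x": 20.3,"y": -39,"z": 0,"turn": 0,"jaw": -1},{"x": 20.3,"y": -39,"z": 0,"turn": 0,"jaw": -1},{"x": 20.3,"y": -39,"z": 0,"turn": 0,"jaw": -1},{"x": 20.3,"y": -39,"z": 0,"turn": 0,"jaw": -1},{"x": 19.4,"y": -37,"z": 0,"turn": 0,"jaw": -1},{"x": 16.6,"y": -32,"z": 0,"turn": 0,"jaw": -1},{"x": 13,"y": -25,"z": 0,"turn": 0,"jaw": -1}])

```text
clock: 55.9
position: [0.5839, 0.1267, 0.2999]
tool_rot: [3.142, 0.001, 0.019]
force: [-0.6, -1.4, -6.1]
finger_gap: 0.193
```

servo_tool(moves=[{"x": 8.3,"y": -16,"z": 0,"turn": 0,"jaw": -1},{"x": 5,"y": -10,"z": 0,"turn": 0,"jaw": -1},{"x": 3,"y": -6,"z": 0,"turn": 0,"jaw": -1},{"x": 0,"y": 0,"z": 0,"turn": 0.008,"jaw": -1}])

```text
clock: 56.4
position: [0.5995, 0.1569, 0.3009]
tool_rot: [3.141, 0.0, 0.01]
force: [-1.2, -0.1, -6.3]
finger_gap: 0.196
```

```bash
python3 -c "
from h import *
st();go((.80,.158),.228,.018);f=grab('scene','s20.png');print([proj(f,[.60,.158,z]).round() for z in(.2,.3)])"
```

```text
clk 56.4 M [ 0.051 -0.093  0.015] F [-1.2 -0.1 -6.3] gap 0.196 [0.5995 0.1569 0.3009]
turn -0.008 then x 200.5 y 2.5 z 72.9 clk 56.4 F [-1.2 -0.1 -6.3] gap 0.196 pos [0.5995 0.1569 0.3009] [3.141 0.    0.01 ]
[array([270., 134.]), array([268., 101.])]
```

servo_tool(moves=[{"x": 5,"y": 0,"z": 0,"turn": 0,"jaw": -1},{"x": 12,"y": 0,"z": 0,"turn": 0,"jaw": -1},{"x": 20,"y": 0,"z": 0,"turn": 0,"jaw": -1},{"x": 28,"y": 0,"z": 0,"turn": 0,"jaw": -1},{"x": 33,"y": 0,"z": 0,"turn": 0,"jaw": -1},{"x": 33,"y": 0,"z": 5,"turn": 0,"jaw": -1},{"x": 28,"y": 0,"z": 10,"turn": 0,"jaw": -1},{"x": 20,"y": 0,"z": 15,"turn": 0,"jaw": -1},{"x": 13,"y": 0,"z": 15,"turn": 0,"jaw": -1},{"x": 8,"y": 0,"z": 12,"turn": 0,"jaw": -1},{"x": 3,"y": 0,"z": 6,"turn": 0,"jaw": -1},{"x": 0,"y": 0,"z": 0,"turn": 0,"jaw": -1}])

```text
clock: 57.95
position: [0.8022, 0.1591, 0.2377]
tool_rot: [3.142, 0.001, 0.01]
force: [-0.3, -0.0, -5.1]
finger_gap: 0.194
```

```bash
python3 -c "
from h import *
st();f=grab('scene','s21.png')"
```

```text
clk 58.0 M [ 0.045 -0.083 -0.027] F [-0.3 -0.  -5.1] gap 0.194 [0.8022 0.1591 0.2377]
```

Stroke 1: run up towards the robot, then snatch the sieve back from under the nuts.

servo_tool(moves=[{"x": -15,"y": 0,"z": 0,"turn": 0,"jaw": -1},{"x": -32,"y": 0,"z": 0,"turn": 0,"jaw": -1},{"x": -48,"y": 0,"z": 0,"turn": 0,"jaw": -1},{"x": -62,"y": 0,"z": 0,"turn": 0,"jaw": -1},{"x": -42,"y": 0,"z": 0,"turn": 0,"jaw": -1},{"x": 62,"y": 0,"z": 0,"turn": 0,"jaw": -1},{"x": 62,"y": 0,"z": 0,"turn": 0,"jaw": -1},{"x": 60,"y": 0,"z": 0,"turn": 0,"jaw": -1},{"x": 35,"y": 0,"z": 0,"turn": 0,"jaw": -1},{"x": 15,"y": 0,"z": 0,"turn": 0,"jaw": -1},{"x": 5,"y": 0,"z": 0,"turn": 0,"jaw": -1},{"x": 0,"y": 0,"z": 0,"turn": 0,"jaw": -1}])

```text
clock: 59.5
position: [0.8418, 0.1595, 0.2383]
tool_rot: [-3.142, 0.0, 0.01]
force: [0.5, -0.4, -5.3]
finger_gap: 0.198
```

```bash
python3 -c "
from h import *
st();f=grab('scene','s22.png');st();grab('top','t22.png')
im=cv2.imread('pics/s22.png')
print([proj(f,[*case(a,b),.108]).round().tolist() for a,b in((.1,.18),(-.1,.18),(-.1,0),(.1,0))])"
```

```text
clk 59.5 M [ 0.02  -0.092 -0.037] F [ 0.5 -0.4 -5.3] gap 0.198 [0.8418 0.1595 0.2383]
clk 59.5 M [ 0.025 -0.088 -0.004] F [-1.4 -0.7 -5. ] gap 0.198 [0.8417 0.1596 0.2384]
[[277.0, 145.0], [228.0, 166.0], [266.0, 189.0], [316.0, 163.0]]
```

```bash
cat >> h.py <<'E'
def cmp(a,b,f,pts):
    A,B=cv2.imread('pics/'+a),cv2.imread('pics/'+b)
    m=np.zeros(A.shape[:2],np.uint8);cv2.fillPoly(m,[np.array([proj(f,p) for p in pts]).round().astype(np.int32)],1)
    d=((cv2.absdiff(A,B).max(2)>35)&(m>0)).astype(np.uint8)
    n,l,s,c=cv2.connectedComponentsWithStats(d)
    for i in range(1,n):
        if s[i,4]>5: print('  blob',s[i].tolist(),c[i].round(1),'col',B[l==i].mean(0)[::-1].round(), 'was',A[l==i].mean(0)[::-1].round())
LC=[[*case(x,y),.06] for x,y in((.095,.026),(.095,.172),(-.095,.172),(-.095,.026))]
E
python3 -c "
from h import *
f=grab('scene');cmp('s21.png','s22.png',f,LC)
print('sieve');
S=[[x,y,.19] for x,y in((.60,.0),(.60,.26),(.92,.26),(.92,.0))]
g=np.array([.8418,.16]);S=[[*(g+d),.15] for d in([-.09,-.065],[-.09,.065],[.065,.065],[.065,-.065])]
B=cv2.imread('pics/s22.png');p=np.array([proj(f,q) for q in S]);print(p.round().tolist())
t=grab('top');T=[proj(t,[*q[:2],.15]).round().tolist() for q in S];print(T)
"
```

```text
blob [273, 171, 9, 11, 67] [277.1 175.8] col [102.  93.  87.] was [220. 178. 130.]
sieve
[[321.0, 140.0], [293.0, 128.0], [325.0, 115.0], [352.0, 126.0]]
[[256.0, 114.0], [208.0, 114.0], [209.0, 60.0], [256.0, 59.0]]
```

One nut has landed in the left compartment, shown by a grey blob of 9x11 px at (277,176). Second stroke.

servo_tool(moves=[{"x": -15,"y": 0,"z": 0,"turn": 0,"jaw": -1},{"x": -34,"y": 0,"z": 0,"turn": 0,"jaw": -1},{"x": -52,"y": 0,"z": 0,"turn": 0,"jaw": -1},{"x": -62,"y": 0,"z": 0,"turn": 0,"jaw": -1},{"x": -55,"y": 0,"z": 0,"turn": 0,"jaw": -1},{"x": 62,"y": 0,"z": 0,"turn": 0,"jaw": -1},{"x": 62,"y": 0,"z": 0,"turn": 0,"jaw": -1},{"x": 60,"y": 0,"z": 0,"turn": 0,"jaw": -1},{"x": 35,"y": 0,"z": 0,"turn": 0,"jaw": -1},{"x": 15,"y": 0,"z": 0,"turn": 0,"jaw": -1},{"x": 5,"y": 0,"z": 0,"turn": 0,"jaw": -1},{"x": 0,"y": 0,"z": 0,"turn": 0,"jaw": -1}])

```text
clock: 61.2
position: [0.8631, 0.1597, 0.238]
tool_rot: [-3.142, 0.0, 0.01]
force: [-0.5, -1.0, -5.3]
finger_gap: 0.193
```

```bash
python3 -c "
from h import *
st();f=grab('scene','s23.png');st();grab('top','t23.png')
cmp('s21.png','s23.png',f,LC);print('vs22');cmp('s22.png','s23.png',f,LC)"
```

```text
clk 61.2 M [-0.015 -0.084  0.034] F [-0.5 -1.  -5.3] gap 0.193 [0.8631 0.1597 0.238 ]
clk 61.2 M [ 0.074 -0.079  0.036] F [-0.6 -0.1 -4.5] gap 0.197 [0.8629 0.1598 0.2381]
  blob [273, 171, 9, 11, 67] [277.1 175.9] col [103.  92.  86.] was [219. 177. 129.]
vs22
```

```bash
cat >> h.py <<'E'
def weigh(n=14):
    F=[];M=[]
    for _ in range(n): grab('top'); s=ctrl.state();F.append(s['force']);M.append(s['moment'])
    print('W',np.mean(F,0).round(2),np.std(F,0).round(2),'M',np.mean(M,0).round(3))
E
python3 -c "
from h import *
weigh()"
```

```text
W [-0.07 -0.14 -4.64] [0.41 0.31 0.52] M [ 0.02  -0.091 -0.015]
```

The averaged wrist load is 4.64 N, down about 1.4 N, so roughly two of the three large nuts (0.63 N each) are out. Third stroke.

servo_tool(moves=[{"x": -18,"y": 0,"z": 0,"turn": 0,"jaw": -1},{"x": -36,"y": 0,"z": 0,"turn": 0,"jaw": -1},{"x": -54,"y": 0,"z": 0,"turn": 0,"jaw": -1},{"x": -62,"y": 0,"z": 0,"turn": 0,"jaw": -1},{"x": -62,"y": 0,"z": 0,"turn": 0,"jaw": -1},{"x": 62,"y": 0,"z": 0,"turn": 0,"jaw": -1},{"x": 62,"y": 0,"z": 0,"turn": 0,"jaw": -1},{"x": 60,"y": 0,"z": 0,"turn": 0,"jaw": -1},{"x": 35,"y": 0,"z": 0,"turn": 0,"jaw": -1},{"x": 15,"y": 0,"z": 0,"turn": 0,"jaw": -1},{"x": 5,"y": 0,"z": 0,"turn": 0,"jaw": -1},{"x": 0,"y": 0,"z": 0,"turn": 0,"jaw": -1}])

```text
clock: 63.5
position: [0.8702, 0.1598, 0.2378]
tool_rot: [3.142, 0.0, 0.01]
force: [-0.3, -0.2, -4.7]
finger_gap: 0.198
```

```bash
python3 -c "
from h import *
st();f=grab('scene','s24.png');st();grab('top','t24.png')
cmp('s21.png','s24.png',f,LC);weigh()"
```

```text
clk 63.5 M [ 0.088 -0.089  0.026] F [-0.3 -0.2 -4.7] gap 0.198 [0.8702 0.1598 0.2378]
clk 63.5 M [-0.016 -0.07   0.037] F [ 0.8  0.8 -5.3] gap 0.191 [0.87   0.1598 0.238 ]
  blob [273, 171, 9, 11, 67] [277.1 175.8] col [103.  94.  87.] was [220. 178. 130.]
W [-0.05 -0.06 -5.  ] [0.42 0.41 0.49] M [ 0.014 -0.105 -0.003]
```

servo_tool(moves=[{"x": -12,"y": 0,"z": 0,"turn": 0,"jaw": -1},{"x": -28,"y": 0,"z": 0,"turn": 0,"jaw": -1},{"x": -42,"y": 0,"z": 0,"turn": 0,"jaw": -1},{"x": -54,"y": 0,"z": 0,"turn": 0,"jaw": -1},{"x": -62,"y": 0,"z": 0,"turn": 0,"jaw": -1},{"x": -50,"y": 0,"z": 0,"turn": 0,"jaw": -1},{"x": 62,"y": 0,"z": 0,"turn": 0,"jaw": -1},{"x": 62,"y": 0,"z": 0,"turn": 0,"jaw": -1},{"x": 62,"y": 0,"z": 0,"turn": 0,"jaw": -1},{"x": 45,"y": 0,"z": 0,"turn": 0,"jaw": -1},{"x": 18,"y": 0,"z": 0,"turn": 0,"jaw": -1},{"x": 5,"y": 0,"z": 0,"turn": 0,"jaw": -1}])

```text
clock: 65.8
position: [0.8766, 0.1597, 0.2375]
tool_rot: [3.142, 0.0, 0.01]
force: [0.1, 1.2, -3.4]
finger_gap: 0.198
```

```bash
python3 -c "
from h import *
st();f=grab('scene','s25.png');g=grab('top','t25.png')
cmp('s21.png','s25.png',f,LC);weigh(20)
print([proj(g,[*case(a,b),.108]).round().tolist() for a,b in((.1,.18),(-.1,.18),(-.1,0),(.1,0))])"
```

```text
clk 65.8 M [ 0.003 -0.067  0.006] F [ 0.1  1.2 -3.4] gap 0.198 [0.8766 0.1597 0.2375]
  blob [273, 171, 9, 11, 67] [277.2 175.9] col [103.  93.  86.] was [219. 177. 129.]
W [ 0.01  0.12 -4.18] [0.53 0.43 0.53] M [ 0.004 -0.083 -0.001]
[[209.0, 143.0], [209.0, 215.0], [275.0, 212.0], [274.0, 141.0]]
```

servo_tool(moves=[{"x": -8,"y": 0,"z": -8,"turn": 0,"jaw": -1},{"x": -20,"y": 0,"z": -16,"turn": 0,"jaw": -1},{"x": -32,"y": 0,"z": -18,"turn": 0,"jaw": -1},{"x": -42,"y": 0,"z": -12,"turn": 0,"jaw": -1},{"x": -44,"y": 0,"z": -6,"turn": 0,"jaw": -1},{"x": -40,"y": -5,"z": 0,"turn": 0,"jaw": -1},{"x": -34,"y": -12,"z": 0,"turn": 0,"jaw": -1},{"x": -28,"y": -20,"z": 0,"turn": 0,"jaw": -1},{"x": -24,"y": -28,"z": 0,"turn": 0,"jaw": -1},{"x": -22,"y": -34,"z": 0,"turn": 0,"jaw": -1},{"x": -20,"y": -36,"z": 0,"turn": 0,"jaw": -1},{"x": -18,"y": -34,"z": 0,"turn": 0,"jaw": -1}])

```text
clock: 68.4
position: [0.5417, 0.3265, 0.2989]
tool_rot: [-3.141, -0.001, 0.01]
force: [-0.6, -0.3, -3.9]
finger_gap: 0.189
```

servo_tool(moves=[{"x": -16,"y": -28,"z": 0,"turn": 0,"jaw": -1},{"x": -12,"y": -20,"z": 0,"turn": 0,"jaw": -1},{"x": -8,"y": -14,"z": 0,"turn": 0,"jaw": -1},{"x": -4,"y": -7,"z": 0,"turn": 0,"jaw": -1},{"x": 0,"y": 0,"z": 0,"turn": 0,"jaw": -1}])

```text
clock: 69.03
position: [0.5022, 0.394, 0.2979]
tool_rot: [3.141, -0.0, 0.01]
force: [-0.7, -0.2, -4.1]
finger_gap: 0.192
```

```bash
python3 -c "
from h import *
st();go((.5,.4),.11,.01);f=grab('scene','s26.png');g=grab('top','t26.png')
cmp('s21.png','s26.png',f,LC);weigh(16)"
```

```text
clk 69.0 M [ 0.015 -0.105 -0.005] F [-0.7 -0.2 -4.1] gap 0.192 [0.5022 0.394  0.2979]
turn 0.000 then x -2.2 y -6.0 z 187.9 clk 69.0 F [-0.7 -0.2 -4.1] gap 0.192 pos [0.5022 0.394  0.2979] [ 3.141 -0.     0.01 ]
  blob [254, 169, 34, 24, 483] [272.3 180.8] col [85. 71. 58.] was [189. 154. 120.]
  blob [243, 174, 10, 7, 37] [248.4 176.6] col [86. 81. 77.] was [194. 189. 183.]
  blob [242, 184, 8, 6, 24] [246.  186.5] col [74. 67. 64.] was [132. 123. 120.]
W [ 0.11  0.03 -4.21] [0.39 0.45 0.57] M [-0.009 -0.073  0.01 ]
```

The load is now 4.21 N, which is the empty sieve. I'll set it down here.

servo_tool(moves=[{"x": 0,"y": 0,"z": 10,"turn": 0,"jaw": -1},{"x": 0,"y": 0,"z": 25,"turn": 0,"jaw": -1},{"x": 0,"y": 0,"z": 38,"turn": 0,"jaw": -1},{"x": 0,"y": 0,"z": 42,"turn": 0,"jaw": -1},{"x": 0,"y": 0,"z": 36,"turn": 0,"jaw": -1},{"x": 0,"y": 0,"z": 22,"turn": 0,"jaw": -1},{"x": 0,"y": 0,"z": 10,"turn": 0,"jaw": -1},{"x": 0,"y": 0,"z": 5,"turn": 0,"jaw": -1},{"x": 0,"y": 0,"z": 3,"turn": 0,"jaw": -1},{"x": 0,"y": 0,"z": 0,"turn": 0,"jaw": -1}], newtons=20)

```text
clock: 71.18
position: [0.5025, 0.3943, 0.1076]
tool_rot: [-3.141, -0.001, 0.01]
force: [0.3, 0.6, -4.8]
finger_gap: 0.195
```

```bash
python3 -c "
from h import *
st()"
```

```text
clk 71.2 M [ 0.016 -0.099 -0.026] F [ 0.3  0.6 -4.8] gap 0.195 [0.5025 0.3943 0.1076]
```

servo_tool(moves=[{"x": 0,"y": 0,"z": 4,"turn": 0,"jaw": -1},{"x": 0,"y": 0,"z": 4,"turn": 0,"jaw": -1},{"x": 0,"y": 0,"z": 3,"turn": 0,"jaw": -1},{"x": 0,"y": 0,"z": 2,"turn": 0,"jaw": -1},{"x": 0,"y": 0,"z": 0,"turn": 0,"jaw": -1}], newtons=8)

```text
clock: 71.8
position: [0.5023, 0.3944, 0.0943]
tool_rot: [-3.141, -0.0, 0.01]
force: [-2.6, 1.2, 4.1]
finger_gap: 0.197
```

```bash
python3 -c "
from h import *
st()"
```

```text
clk 71.8 M [ 0.136  0.366 -0.004] F [-2.6  1.2  4.1] gap 0.197 [0.5023 0.3944 0.0943]
```

The sieve is on the bench. I'll release it, rise, and use the last picture to look at the compartment and the sieve together.

servo_tool(moves=[{"x": 0,"y": 0,"z": 0,"turn": 0,"jaw": 0},{"x": 0,"y": 0,"z": 0,"turn": 0,"jaw": 0},{"x": 0,"y": 0,"z": 0,"turn": 0,"jaw": 0},{"x": 0,"y": 0,"z": -20,"turn": 0,"jaw": 0},{"x": 0,"y": 0,"z": -45,"turn": 0,"jaw": 0},{"x": 0,"y": 0,"z": -50,"turn": 0,"jaw": 0},{"x": 0,"y": 0,"z": -50,"turn": 0,"jaw": 0},{"x": 0,"y": -40,"z": 0,"turn": 0,"jaw": 0},{"x": 0,"y": -50,"z": 0,"turn": 0,"jaw": 0},{"x": 0,"y": -50,"z": 0,"turn": 0,"jaw": 0},{"x": 0,"y": 0,"z": 0,"turn": 0,"jaw": 0}])

```text
clock: 73.18
position: [0.5003, 0.5367, 0.2602]
tool_rot: [-3.14, -0.001, 0.012]
force: [-0.1, -0.5, 0.2]
finger_gap: 0.5
```

```bash
python3 -c "
from h import *
st();f=grab('scene','s27.png');g=grab('top','t27.png')
p=proj(f,[.5,.4,.05]).astype(int);q=proj(g,[.5,.4,.05]).astype(int);print(p,q)
S=cv2.imread('pics/s27.png');T=cv2.imread('pics/t27.png')
cut=lambda I,c,w,h,W,H:cv2.resize(I[max(c[1]-h,0):c[1]+h,max(c[0]-w,0):c[0]+w],(W,H),interpolation=cv2.INTER_CUBIC)
A=cut(T,(250,178),50,38,400,300);B=cut(S,(268,168),50,38,400,300);C=cut(T,q,60,45,400,300);D=cut(S,p,60,45,400,300)
cv2.imwrite('pics/m27.png',np.vstack([np.hstack([A,B]),np.hstack([C,D])]))"
```

```text
clk 73.2 M [-0.022 -0.065  0.002] F [-0.1 -0.5  0.2] gap 0.500 [0.5003 0.5367 0.2602]
[205 161] [155 212]
```

View pics/m27.png

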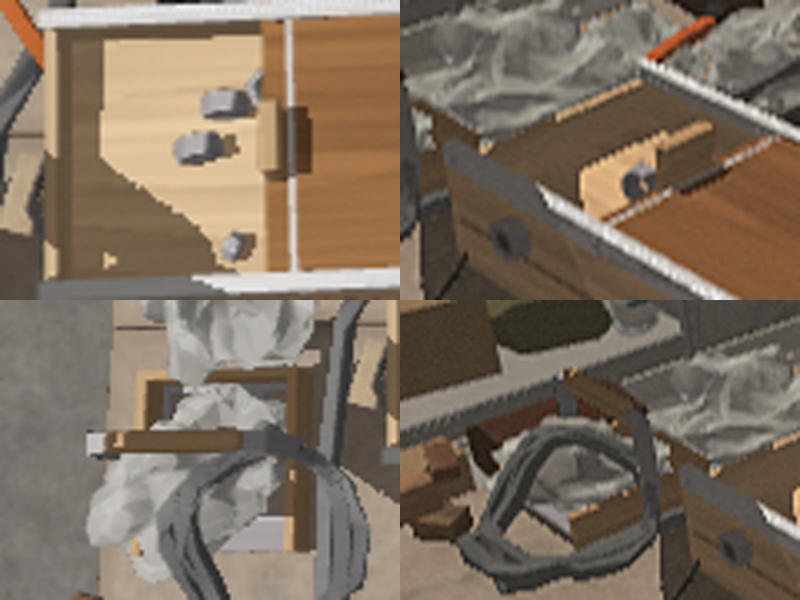

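The left compartment shows grey pieces at montage (225,103), (197,148) and (255,85, partly under the lid), plus a smaller one at (235,247). The sieve stands upright on the left bench. That smaller piece could be a small nut, so I'll measure it.

```bash
python3 -c "
from h import *
f=grab('scene');g=grab('top')
T=cv2.imread('pics/t27.png');x0,y0=200,140
U=cv2.resize(T[140:216,200:300],None,fx=4,fy=4,interpolation=cv2.INTER_CUBIC)
h=cv2.cvtColor(U,cv2.COLOR_BGR2HSV)
m=(h[...,1]<55).astype(np.uint8)
m[:30]=0;m[275:]=0;m[:,:60]=0;m[:,285:]=0
n,l,s,c=cv2.connectedComponentsWithStats(m)
for i in range(1,n):
  if s[i,4]>60:
    k=(l==i).astype(np.uint8);cn=max(cv2.findContours(k,0,2)[0],key=cv2.contourArea);r=cv2.minAreaRect(cn)
    w=ray(g,200+c[i][0]/4,140+c[i][1]/4,.06);print(s[i],c[i].round(),'rect mm',(np.array(r[1])/4*2.82).round(1),'area mm2',round(s[i,4]/16*2.82**2),'w',w.round(3),'brightness',h[...,2][l==i].mean().round())
print('scene blob',ray(f,277,176,.058).round(3))
# same for right nuts in t16 
T=cv2.imread('pics/t16.png');U=cv2.resize(T[125:225,225:345],None,fx=4,fy=4,interpolation=cv2.INTER_CUBIC);h=cv2.cvtColor(U,cv2.COLOR_BGR2HSV);m=(h[...,1]<55).astype(np.uint8);m[:70]=0;m[320:]=0;m[:,:240]=0;m[:,445:]=0
n,l,s,c=cv2.connectedComponentsWithStats(m)
for i in range(1,n):
  if s[i,4]>60:
    k=(l==i).astype(np.uint8);cn=max(cv2.findContours(k,0,2)[0],key=cv2.contourArea);r=cv2.minAreaRect(cn);print('R',s[i],'rect mm',(np.array(r[1])/4*2.82).round(1),'area',round(s[i,4]/16*2.82**2))
"
```

```text
[ 200   70   62   51 1683] [231. 101.] rect mm [25.8 51.6] area mm2 836 w [0.629 0.105 0.06 ] brightness 141.0
[ 173  132   50   34 1328] [198. 149.] rect mm [22.4 33.9] area mm2 660 w [0.595 0.129 0.06 ] brightness 135.0
[220 236  25  29 501] [232. 250.] rect mm [13.7 21.4] area mm2 249 w [0.522 0.104 0.06 ] brightness 149.0
scene blob [0.603 0.143 0.058]
R [240  70 187   8 820] rect mm [  4.9 131.1] area 408
R [366 171  31  22 541] rect mm [21.2 14.5] area 269
R [302 199  31  29 552] rect mm [20.9 19.9] area 274
R [394 253  16  32 438] rect mm [10.6 21.9] area 218
```

The stray piece measures 21×14 mm, 249 mm², the same as the small nuts (219–274 mm²). So a fourth small nut stayed in the sieve and was thrown into the left compartment, at about (0.522,0.104), and my earlier "no small nuts left" reading from the weight was wrong. I'll pick it out with the fingers and park it on the right lid, then swap the lids and drop it in the right compartment.

servo_tool(moves=[{"x": 0,"y": 0,"z": 0,"turn": 0.18,"jaw": -0.25},{"x": 0,"y": 0,"z": 0,"turn": 0.18,"jaw": -0.25},{"x": 0,"y": 0,"z": 0,"turn": 0.18,"jaw": -0.25},{"x": 0,"y": 0,"z": 0,"turn": 0.18,"jaw": -0.25},{"x": 0,"y": 0,"z": 0,"turn": 0.18,"jaw": -0.25},{"x": 0,"y": 0,"z": 0,"turn": 0.18,"jaw": -0.25},{"x": 0,"y": 0,"z": 0,"turn": 0.18,"jaw": -0.25},{"x": 0,"y": 0,"z": 0,"turn": 0.18,"jaw": -0.25},{"x": 0,"y": 0,"z": 0,"turn": 0.12,"jaw": -0.25},{"x": 30,"y": 0,"z": 0,"turn": 0,"jaw": -0.25},{"x": 50,"y": 0,"z": 0,"turn": 0,"jaw": -0.25},{"x": 50,"y": 0,"z": 0,"turn": 0,"jaw": -0.25}])

```text
clock: 74.88
position: [0.5033, 0.4018, 0.2593]
tool_rot: [-3.141, 0.0, -1.551]
force: [0.5, -1.0, 0.2]
finger_gap: 0.376
```

servo_tool(moves=[{"x": 50,"y": -2,"z": 0,"turn": 0,"jaw": -0.25},{"x": 50,"y": -2,"z": 0,"turn": 0,"jaw": -0.25},{"x": 50,"y": -2,"z": 0,"turn": 0,"jaw": -0.25},{"x": 50,"y": -2,"z": 0,"turn": 0,"jaw": -0.25},{"x": 50,"y": 0,"z": 0,"turn": 0,"jaw": -0.25},{"x": 30,"y": 0,"z": 0,"turn": 0,"jaw": -0.25},{"x": 15,"y": 0,"z": 0,"turn": 0,"jaw": -0.25},{"x": 0,"y": 0,"z": 0,"turn": 0,"jaw": -0.25},{"x": 0,"y": 0,"z": 0,"turn": 0,"jaw": -0.25}])

```text
clock: 76.0
position: [0.5176, 0.11, 0.259]
tool_rot: [-3.141, 0.0, -1.55]
force: [0.5, -0.4, 0.2]
finger_gap: 0.37
```

```bash
python3 -c "
from h import *
st();go((.518,.107),.056,CY-np.pi/2)"
```

```text
clk 76.0 M [ 0.039 -0.008  0.   ] F [ 0.5 -0.4  0.2] gap 0.370 [0.5176 0.11   0.259 ]
turn 0.001 then x 3.0 y -0.4 z 203.0 clk 76.0 F [ 0.5 -0.4  0.2] gap 0.370 pos [0.5176 0.11   0.259 ] [-3.141  0.    -1.55 ]
```

servo_tool(moves=[{"x": 2.5,"y": 0,"z": 40,"turn": 0,"jaw": -0.25},{"x": 0,"y": 0,"z": 50,"turn": 0,"jaw": -0.25},{"x": 0,"y": 0,"z": 40,"turn": 0,"jaw": -0.25},{"x": 0,"y": 0,"z": 15,"turn": 0,"jaw": -0.25},{"x": 0,"y": 0,"z": 8,"turn": 0,"jaw": -0.25},{"x": 0,"y": 0,"z": 8,"turn": 0,"jaw": -0.25},{"x": 0,"y": 0,"z": 8,"turn": 0,"jaw": -0.25},{"x": 0,"y": 0,"z": 0,"turn": 0,"jaw": -0.25}], newtons=15)

```text
clock: 77.0
position: [0.5176, 0.1068, 0.0899]
tool_rot: [3.141, -0.0, -1.55]
force: [-0.5, 0.0, 0.0]
finger_gap: 0.374
```

```bash
python3 -c "
from h import *
st()"
```

```text
clk 77.0 M [ 0.003  0.044 -0.013] F [-0.5  0.   0. ] gap 0.374 [0.5176 0.1068 0.0899]
```

No contact at z 0.09, which is past the lid edge. I'll go on down and close.

servo_tool(moves=[{"x": 0,"y": 0,"z": 8,"turn": 0,"jaw": -0.25},{"x": 0,"y": 0,"z": 8,"turn": 0,"jaw": -0.25},{"x": 0,"y": 0,"z": 8,"turn": 0,"jaw": -0.25},{"x": 0,"y": 0,"z": 7,"turn": 0,"jaw": -0.25},{"x": 0,"y": 0,"z": 3,"turn": 0,"jaw": -0.25},{"x": 0,"y": 0,"z": 0,"turn": 0,"jaw": -1},{"x": 0,"y": 0,"z": 0,"turn": 0,"jaw": -1},{"x": 0,"y": 0,"z": 0,"turn": 0,"jaw": -1},{"x": 0,"y": 0,"z": 0,"turn": 0,"jaw": -1},{"x": 0,"y": 0,"z": 0,"turn": 0,"jaw": -1}])

```text
clock: 78.25
position: [0.5178, 0.1069, 0.0561]
tool_rot: [-3.141, 0.0, -1.55]
force: [-0.1, -0.2, 3.5]
finger_gap: 0.109
```

```bash
python3 -c "
from h import *
st()"
```

```text
clk 78.2 M [ 0.004  0.037 -0.029] F [-0.1 -0.2  3.5] gap 0.109 [0.5178 0.1069 0.0561]
```

The gap of 9.9 mm is exactly a small nut's 10 mm thickness, so that's confirmed and it's in the fingers. The pads hold it inboard, so I can push the lids with the closed fingers' backs while keeping the nut. Lift first, then push the left lid shut.

servo_tool(moves=[{"x": 0,"y": 0,"z": -10,"turn": 0,"jaw": -1},{"x": 0,"y": 0,"z": -25,"turn": 0,"jaw": -1},{"x": 0,"y": 0,"z": -40,"turn": 0,"jaw": -1},{"x": 0,"y": 0,"z": -40,"turn": 0,"jaw": -1},{"x": 0,"y": 0,"z": -30,"turn": 0,"jaw": -1},{"x": 20,"y": -18,"z": 0,"turn": 0,"jaw": -1},{"x": 30,"y": -26,"z": 0,"turn": 0,"jaw": -1},{"x": 20,"y": -18,"z": 0,"turn": 0,"jaw": -1},{"x": 8,"y": -8,"z": 0,"turn": 0,"jaw": -1},{"x": 0,"y": 0,"z": 0,"turn": 0,"jaw": -1}], newtons=25)

```text
clock: 79.5
position: [0.5891, 0.0302, 0.2007]
tool_rot: [3.141, 0.0, -1.551]
force: [-0.2, 0.9, -0.1]
finger_gap: 0.106
```

```bash
python3 -c "
from h import *
st();go((.588,.030),.118,CY-np.pi/2)"
```

```text
clk 79.5 M [ 0.014  0.048 -0.016] F [-0.2  0.9 -0.1] gap 0.106 [0.5891 0.0302 0.2007]
turn 0.000 then x 0.2 y 1.2 z 82.7 clk 79.5 F [-0.2  0.9 -0.1] gap 0.106 pos [0.5891 0.0302 0.2007] [ 3.141  0.    -1.551]
```

servo_tool(moves=[{"x": 0,"y": 0,"z": 30,"turn": 0,"jaw": -1},{"x": 0,"y": 0,"z": 30,"turn": 0,"jaw": -1},{"x": 0,"y": 0,"z": 21,"turn": 0,"jaw": -1},{"x": -10,"y": 0,"z": 0,"turn": 0,"jaw": -1},{"x": -20,"y": 0,"z": 0,"turn": 0,"jaw": -1},{"x": -25,"y": 0,"z": 0,"turn": 0,"jaw": -1},{"x": -25,"y": 0,"z": 0,"turn": 0,"jaw": -1},{"x": -25,"y": 0,"z": 0,"turn": 0,"jaw": -1},{"x": -25,"y": 0,"z": 0,"turn": 0,"jaw": -1},{"x": -15,"y": 0,"z": 0,"turn": 0,"jaw": -1},{"x": -8,"y": 0,"z": 0,"turn": 0,"jaw": -1},{"x": 0,"y": 0,"z": 0,"turn": 0,"jaw": -1}])

```text
clock: 81.0
position: [0.5862, 0.1837, 0.1202]
tool_rot: [-3.141, 0.0, -1.55]
force: [-1.1, 0.3, -0.6]
finger_gap: 0.106
```

```bash
python3 -c "
from h import *
st()"
```

```text
clk 81.0 M [ 0.035  0.027 -0.053] F [-1.1  0.3 -0.6] gap 0.106 [0.5862 0.1837 0.1202]
```

servo_tool(moves=[{"x": -4,"y": 0,"z": 0,"turn": 0,"jaw": -1},{"x": -4,"y": 0,"z": 0,"turn": 0,"jaw": -1},{"x": 0,"y": 0,"z": 0,"turn": 0,"jaw": -1}])

```text
clock: 81.38
position: [0.5859, 0.1913, 0.1199]
tool_rot: [-3.142, 0.0, -1.55]
force: [0.9, -0.2, -1.0]
finger_gap: 0.107
```

```bash
python3 -c "
from h import *
st()"
```

```text
clk 81.4 M [-0.01   0.014 -0.005] F [ 0.9 -0.2 -1. ] gap 0.107 [0.5859 0.1913 0.1199]
```

servo_tool(moves=[{"x": -3,"y": 0,"z": 0,"turn": 0,"jaw": -1},{"x": 0,"y": 0,"z": 0,"turn": 0,"jaw": -1}])

```text
clock: 81.62
position: [0.5859, 0.1944, 0.1199]
tool_rot: [-3.142, 0.0, -1.55]
force: [-0.3, -0.3, 0.5]
finger_gap: 0.111
```

```bash
python3 -c "
from h import *
st()"
```

```text
clk 81.6 M [-0.01  -0.015  0.042] F [-0.3 -0.3  0.5] gap 0.111 [0.5859 0.1944 0.1199]
```

```bash
python3 -c "
from h import *
f=grab('scene','s28.png')
B=cv2.imread('pics/s28.png');A=cv2.imread('pics/s27.png');Z=cv2.imread('pics/scene0.png')
for y in (.016,.05,.09,.13,.157,.165,.172):
  p=proj(f,[*case(-.0,y),.137]).astype(int);q=proj(f,[*case(-.07,y),.1]).astype(int);print(y,p,'handle new',B[p[1],p[0],::-1],'s27',A[p[1],p[0],::-1],'init',Z[p[1],p[0],::-1],'| lid',q,B[q[1],q[0],::-1],A[q[1],q[0],::-1],Z[q[1],q[0],::-1])
"
```

```text
0.016 [288 164] handle new [59 43 31] s27 [196 148 104] init [175 120  79] | lid [270 184] [138  89  53] [142  96  59] [239 234 221]
0.05 [280 160] handle new [47 38 27] s27 [98 81 60] init [176 123  82] | lid [263 180] [140  96  59] [170 135  99] [188 128  81]
0.09 [271 156] handle new [58 42 31] s27 [97 77 58] init [182 124  81] | lid [254 175] [137  91  57] [93 74 55] [187 126  81]
0.13 [263 151] handle new [39 41 41] s27 [102  97  92] init [122  96  71] | lid [246 170] [134  88  55] [95 77 59] [188 128  84]
0.157 [257 149] handle new [30 28 23] s27 [150 145 134] init [232 178 124] | lid [241 167] [136  90  56] [79 61 48] [184 118  72]
0.165 [256 148] handle new [34 29 26] s27 [132 126 117] init [227 195 162] | lid [239 166] [141  88  51] [132 120 108] [226 202 177]
0.172 [254 147] handle new [32 37 37] s27 [136 131 123] init [187 181 172] | lid [238 165] [119 123 124] [117 116 110] [158 154 147]
```

The lid now covers case y = 0.165, where the rim was visible at the start, so it's shut further than it was initially. Next I'll push the right lid open from outside its handle, still holding the nut.

servo_tool(moves=[{"x": 2,"y": 0,"z": -20,"turn": 0,"jaw": -1},{"x": 0,"y": 0,"z": -35,"turn": 0,"jaw": -1},{"x": 20,"y": 0,"z": -25,"turn": 0,"jaw": -1},{"x": 45,"y": 0,"z": 0,"turn": 0,"jaw": -1},{"x": 50,"y": 0,"z": 0,"turn": 0,"jaw": -1},{"x": 50,"y": 0,"z": 0,"turn": 0,"jaw": -1},{"x": 50,"y": 0,"z": 0,"turn": 0,"jaw": -1},{"x": 50,"y": 0,"z": 0,"turn": 0,"jaw": -1},{"x": 45,"y": 0,"z": 0,"turn": 0,"jaw": -1},{"x": 30,"y": 0,"z": 0,"turn": 0,"jaw": -1},{"x": 15,"y": 0,"z": 0,"turn": 0,"jaw": -1},{"x": 0,"y": 0,"z": 0,"turn": 0,"jaw": -1}])

```text
clock: 83.18
position: [0.5934, -0.163, 0.2006]
tool_rot: [-3.141, -0.0, -1.551]
force: [-0.2, 0.5, -0.1]
finger_gap: 0.109
```

```bash
python3 -c "
from h import *
st();go((.5905,-.163),.120,CY-np.pi/2)"
```

```text
clk 83.2 M [ 0.053  0.044 -0.046] F [-0.2  0.5 -0.1] gap 0.109 [ 0.5934 -0.163   0.2006]
turn -0.000 then x -0.0 y 2.9 z 80.6 clk 83.2 F [-0.2  0.5 -0.1] gap 0.109 pos [ 0.5934 -0.163   0.2006] [-3.141 -0.    -1.551]
```

servo_tool(moves=[{"x": 0,"y": 0,"z": 30,"turn": 0,"jaw": -1},{"x": 0,"y": 0,"z": 30,"turn": 0,"jaw": -1},{"x": 0,"y": 0,"z": 20,"turn": 0,"jaw": -1},{"x": -12,"y": 0,"z": 0,"turn": 0,"jaw": -1},{"x": -22,"y": 0,"z": 0,"turn": 0,"jaw": -1},{"x": -25,"y": 0,"z": 0,"turn": 0,"jaw": -1},{"x": -25,"y": 0,"z": 0,"turn": 0,"jaw": -1},{"x": -25,"y": 0,"z": 0,"turn": 0,"jaw": -1},{"x": -25,"y": 0,"z": 0,"turn": 0,"jaw": -1},{"x": -16,"y": 0,"z": 0,"turn": 0,"jaw": -1},{"x": -8,"y": 0,"z": 0,"turn": 0,"jaw": -1},{"x": 0,"y": 0,"z": 0,"turn": 0,"jaw": -1}])

```text
clock: 84.68
position: [0.5901, -0.0042, 0.1202]
tool_rot: [-3.141, 0.0, -1.549]
force: [-1.1, 0.1, 0.6]
finger_gap: 0.108
```

servo_tool(moves=[{"x": 20,"y": 0,"z": 0,"turn": 0,"jaw": -1},{"x": 20,"y": 0,"z": 0,"turn": 0,"jaw": -1},{"x": 10,"y": 0,"z": 0,"turn": 0,"jaw": -1},{"x": 0,"y": 0,"z": 0,"turn": 0,"jaw": -1}])

```text
clock: 85.18
position: [0.591, -0.0559, 0.1198]
tool_rot: [3.141, 0.0, -1.552]
force: [0.9, -0.1, -0.5]
finger_gap: 0.107
```

```bash
python3 -c "
from h import *
st();f=grab('scene','s29.png');B=cv2.imread('pics/s29.png');A=cv2.imread('pics/s18.png');Z=cv2.imread('pics/scene0.png')
for y in (-.16,-.13,-.1,-.07,-.04,-.015,.0,.02,.05):
  q=proj(f,[*case(-.07,y),.104]).astype(int);print(y,q,B[q[1],q[0],::-1],Z[q[1],q[0],::-1])"
```

```text
clk 85.2 M [-0.02  -0.05   0.009] F [ 0.9 -0.1 -0.5] gap 0.107 [ 0.591  -0.0559  0.1198]
-0.16 [315 208] [73 58 42] [193 129  82]
-0.13 [306 204] [225 180 132] [186 127  82]
-0.1 [299 199] [94 77 58] [187 129  83]
-0.07 [291 195] [90 73 55] [187 126  82]
-0.04 [284 191] [85 58 40] [186 128  83]
-0.015 [278 187] [140  93  57] [190 129  85]
0.0 [274 185] [138  92  57] [187 126  79]
0.02 [269 182] [139  95  59] [187 126  81]
0.05 [263 179] [135  89  56] [189 128  84]
```

The right lid is open and the nut is still held (9.7 mm). I'll lower and release it.

servo_tool(moves=[{"x": 0,"y": 0,"z": 15,"turn": 0,"jaw": -1},{"x": 0,"y": 0,"z": 15,"turn": 0,"jaw": -1},{"x": 0,"y": 0,"z": 8,"turn": 0,"jaw": -1},{"x": 0,"y": 0,"z": 0,"turn": 0,"jaw": -1},{"x": 0,"y": 0,"z": 0,"turn": 0,"jaw": -0.3},{"x": 0,"y": 0,"z": 0,"turn": 0,"jaw": -0.3},{"x": 0,"y": 0,"z": 0,"turn": 0,"jaw": -0.3},{"x": 0,"y": 0,"z": -30,"turn": 0,"jaw": -0.3},{"x": 0,"y": 0,"z": -45,"turn": 0,"jaw": -0.3},{"x": 0,"y": 0,"z": -40,"turn": 0,"jaw": -0.3},{"x": 0,"y": 0,"z": 0,"turn": 0,"jaw": -1},{"x": 0,"y": 0,"z": 0,"turn": 0,"jaw": -1}])

```text
clock: 86.72
position: [0.5907, -0.0546, 0.1965]
tool_rot: [3.141, 0.0, -1.55]
force: [-0.3, 0.8, -0.5]
finger_gap: 0.164
```

```bash
python3 -c "
from h import *
st();go((.588,.072),.120,CY-np.pi/2)"
```

```text
clk 86.7 M [ 0.034  0.018 -0.053] F [-0.3  0.8 -0.5] gap 0.164 [ 0.5907 -0.0546  0.1965]
turn 0.001 then x -126.7 y 0.1 z 76.5 clk 86.7 F [-0.3  0.8 -0.5] gap 0.164 pos [ 0.5907 -0.0546  0.1965] [ 3.141  0.    -1.55 ]
```

servo_tool(moves=[{"x": 30,"y": 0,"z": -20,"turn": 0,"jaw": -1},{"x": 50,"y": 0,"z": 0,"turn": 0,"jaw": -1},{"x": 55,"y": 0,"z": 0,"turn": 0,"jaw": -1},{"x": 55,"y": 0,"z": 0,"turn": 0,"jaw": -1},{"x": 55,"y": 0,"z": 0,"turn": 0,"jaw": -1},{"x": 55,"y": 0,"z": 0,"turn": 0,"jaw": -1},{"x": 50,"y": 0,"z": 0,"turn": 0,"jaw": -1},{"x": 0,"y": 0,"z": 0,"turn": 0,"jaw": -1}])

```text
clock: 87.72
position: [0.5973, -0.4072, 0.2148]
tool_rot: [3.14, 0.001, -1.553]
force: [-1.0, 0.2, -0.6]
finger_gap: 0.004
```

```bash
python3 -c "
from h import *
st();g=grab('top','t30.png');go((.588,.072),.196,CY-np.pi/2)
T=cv2.imread('pics/t30.png');x0,y0=225,125
U=cv2.resize(T[125:225,225:345],None,fx=4,fy=4,interpolation=cv2.INTER_CUBIC);h=cv2.cvtColor(U,cv2.COLOR_BGR2HSV);m=(h[...,1]<60).astype(np.uint8);m[:75]=0;m[320:]=0;m[:,:215]=0;m[:,445:]=0
n,l,s,c=cv2.connectedComponentsWithStats(m)
for i in range(1,n):
  if s[i,4]>60:
    k=(l==i).astype(np.uint8);cn=max(cv2.findContours(k,0,2)[0],key=cv2.contourArea);r=cv2.minAreaRect(cn);w=ray(g,225+c[i][0]/4,125+c[i][1]/4,.058);d=w[:2]-CC;print('R',s[i],'rect mm',(np.array(r[1])/4*2.82).round(1),'area',round(s[i,4]/16*2.82**2),'case xy',d.round(3))
"
```

```text
clk 87.7 M [ 0.051 -0.043  0.023] F [-1.   0.2 -0.6] gap 0.004 [ 0.5973 -0.4072  0.2148]
turn -0.001 then x -477.5 y -0.2 z 18.9 clk 87.8 F [-0.1  0.3 -0.9] gap 0.004 pos [ 0.5974 -0.4054  0.2149] [ 3.140e+00  2.000e-03 -1.552e+00]
R [215  75 105   4 194] rect mm [ 2.1 73.3] area 96 case xy [ 0.104 -0.039]
R [364 171  33  23 610] rect mm [15.5 22.6] area 303 case xy [ 0.024 -0.125]
R [ 302  190   55   38 1253] rect mm [21.6 38.3] area 623 case xy [ 0.005 -0.089]
R [392 252  18  33 501] rect mm [22.6 12. ] area 249 case xy [-0.04  -0.138]
```

All four small nuts are in the right compartment: blobs of 303 and 249 mm², plus a merged pair of 623 mm². I'll check the sieve's emptiness against an unloaded tare, and the partly hidden third piece on the left.

```bash
python3 -c "
from h import *
weigh(16)
T=cv2.imread('pics/t27.png');U=T[154:178,244:272]
h=cv2.cvtColor(U,cv2.COLOR_BGR2HSV)
for r in range(24): print(154+r,''.join('#' if h[r,c,1]<60 else ('o' if h[r,c,1]<85 else '.') for c in range(28)), ' '.join('%3d'%h[r,c,2] for c in range(14,28)))
"
```

```text
W [-0.01  0.04 -0.16] [0.66 0.44 0.53] M [0.016 0.009 0.009]
154 ooooooooooooooooooooo......# 218 218 218 219 218 218 219 198 168 164 165 163 165 190
155 ooooooooooooooooooooo......# 219 219 219 220 219 221 220 198 166 162 162 162 161 189
156 ooooooooooooooooooooo......# 218 219 218 219 218 218 218 196 165 162 162 162 161 188
157 oooooooooooooooooooooo.....# 214 214 215 215 215 216 184 167 160 159 160 158 159 187
158 ooooooooooooooooooo###...... 218 218 218 219 219 201 177 166 154 151 151 152 150 168
159 ooooooooooooooooooo##o...... 220 220 221 221 212 178 179 123 148 151 151 150 152 169
160 oooooooooooooooooo###....... 215 216 216 216 178 180  94 115 154 157 157 156 157 173
161 ooooooooooooooooo####....... 209 209 210 170 175 141  81 112 154 157 157 157 156 173
162 oooooooooooooo#oo####....... 178 183 183 182 177 141  90 124 152 154 154 154 154 170
163 oooooooo#############....... 150  93  89 124 175 178 109 127 146 150 154 154 152 169
164 oooooo###############....... 138  86  79  82 151 168 128 132 143 144 144 144 142 162
165 oooooo###############o...... 119  85  79  79 105 191 157
[... 396 characters left out ...]
oooooooooooooo....... 197 225 228 228 228 228 214 202 198 198 191 110  86  82
171 ooooooooooooooooooooo....... 229 229 230 230 230 230 210 202 199 198 191 113  87  80
172 oooooooooooooooooooo........ 228 228 223 221 221 220 202 201 199 197 193 116  88  81
173 oooooo####oooooooooo........ 224 224 219 217 218 218 201 200 199 197 193 117  87  78
174 oo#########o...ooooo........ 129 216 220 220 221 221 204 208 199 197 193 119  88  80
175 ###########o...ooooo........ 124 219 223 224 224 224 206 209 199 198 193 119  88  81
176 ############...ooooo........ 125 222 226 226 226 226 204 209 198 196 193 120  89  81
177 ############....oooo........ 125 132 221 225 225 226 204 208 199 196 193 122  90  80
```

The tare is -0.16 N, so the sieve weighed 4.05 N, which is empty (3.92 expected, 4.55 with one nut). The third left piece shows a ring arc of at least 28 mm, so it's a large nut. Now I'll close the right lid by pushing from its inner side.

servo_tool(moves=[{"x": -35,"y": 0,"z": 0,"turn": 0,"jaw": -1},{"x": -55,"y": 0,"z": 0,"turn": 0,"jaw": -1},{"x": -55,"y": 0,"z": 0,"turn": 0,"jaw": -1},{"x": -55,"y": 0,"z": 0,"turn": 0,"jaw": -1},{"x": -55,"y": 0,"z": 0,"turn": 0,"jaw": -1},{"x": -55,"y": 0,"z": 0,"turn": 0,"jaw": -1},{"x": -55,"y": 0,"z": 0,"turn": 0,"jaw": -1},{"x": -55,"y": 0,"z": 0,"turn": 0,"jaw": -1},{"x": -40,"y": 0,"z": 0,"turn": 0,"jaw": -1},{"x": -18,"y": 0,"z": 0,"turn": 0,"jaw": -1},{"x": 0,"y": 0,"z": 0,"turn": 0,"jaw": -1}])

```text
clock: 89.95
position: [0.5884, 0.0737, 0.2169]
tool_rot: [-3.142, -0.0, -1.549]
force: [-0.1, 0.6, -0.5]
finger_gap: 0.01
```

```bash
python3 -c "
from h import *
st();go((.588,.072),.120,CY-np.pi/2)"
```

```text
clk 90.0 M [0.019 0.071 0.046] F [-0.1  0.6 -0.5] gap 0.010 [0.5884 0.0737 0.2169]
turn 0.002 then x 1.7 y 0.4 z 96.9 clk 90.0 F [-0.1  0.6 -0.5] gap 0.010 pos [0.5884 0.0737 0.2169] [-3.142 -0.    -1.549]
```

servo_tool(moves=[{"x": 0,"y": 0,"z": 35,"turn": 0,"jaw": -1},{"x": 0,"y": 0,"z": 40,"turn": 0,"jaw": -1},{"x": 0,"y": 0,"z": 21,"turn": 0,"jaw": -1},{"x": 15,"y": 0,"z": 0,"turn": 0,"jaw": -1},{"x": 20,"y": 0,"z": 0,"turn": 0,"jaw": -1},{"x": 22,"y": 0,"z": 0,"turn": 0,"jaw": -1},{"x": 22,"y": 0,"z": 0,"turn": 0,"jaw": -1},{"x": 22,"y": 0,"z": 0,"turn": 0,"jaw": -1},{"x": 22,"y": 0,"z": 0,"turn": 0,"jaw": -1},{"x": 22,"y": 0,"z": 0,"turn": 0,"jaw": -1},{"x": 15,"y": 0,"z": 0,"turn": 0,"jaw": -1},{"x": 8,"y": 0,"z": 0,"turn": 0,"jaw": -1}])

```text
clock: 91.45
position: [0.5918, -0.0956, 0.1208]
tool_rot: [3.141, 0.0, -1.551]
force: [1.8, 2.7, 1.7]
finger_gap: 0.005
```

servo_tool(moves=[{"x": 3,"y": 0,"z": 0,"turn": 0,"jaw": -1},{"x": 0,"y": 0,"z": 0,"turn": 0,"jaw": -1}])

```text
clock: 91.7
position: [0.5917, -0.0975, 0.1208]
tool_rot: [3.141, -0.0, -1.55]
force: [0.8, 0.2, -0.1]
finger_gap: 0.007
```

```bash
python3 -c "
from h import *
st()"
```

```text
clk 91.7 M [-0.004 -0.019  0.007] F [ 0.8  0.2 -0.1] gap 0.007 [ 0.5917 -0.0975  0.1208]
```

Step on until the stop reacts, then retreat clear of everything.

servo_tool(moves=[{"x": 3,"y": 0,"z": 0,"turn": 0,"jaw": -1},{"x": 3,"y": 0,"z": 0,"turn": 0,"jaw": -1},{"x": 0,"y": 0,"z": 0,"turn": 0,"jaw": -1}])

```text
clock: 92.08
position: [0.5918, -0.1024, 0.1207]
tool_rot: [3.141, 0.002, -1.55]
force: [0.9, 13.3, 0.4]
finger_gap: 0.006
```

```bash
python3 -c "
from h import *
st()"
```

```text
clk 92.1 M [ 2.303 -0.105  0.045] F [ 0.9 13.3  0.4] gap 0.006 [ 0.5918 -0.1024  0.1207]
```

The right lid is at its stop (13 N). I'll confirm the left lid the same way.

servo_tool(moves=[{"x": -4,"y": 0,"z": 0,"turn": 0,"jaw": -1},{"x": 0,"y": 0,"z": -40,"turn": 0,"jaw": -1},{"x": -20,"y": 0,"z": -40,"turn": 0,"jaw": -1},{"x": -50,"y": 0,"z": 0,"turn": 0,"jaw": -1},{"x": -50,"y": 0,"z": 0,"turn": 0,"jaw": -1},{"x": -50,"y": 0,"z": 0,"turn": 0,"jaw": -1},{"x": -50,"y": 0,"z": 0,"turn": 0,"jaw": -1},{"x": -35,"y": 0,"z": 0,"turn": 0,"jaw": -1},{"x": -15,"y": 0,"z": 0,"turn": 0,"jaw": -1},{"x": 0,"y": 0,"z": 40,"turn": 0,"jaw": -1},{"x": 0,"y": 0,"z": 38,"turn": 0,"jaw": -1},{"x": 0,"y": 0,"z": 0,"turn": 0,"jaw": -1}])

```text
clock: 93.58
position: [0.5847, 0.1693, 0.1207]
tool_rot: [3.137, -0.001, -1.55]
force: [0.6, -0.1, 1.5]
finger_gap: 0.002
```

servo_tool(moves=[{"x": -10,"y": 0,"z": 0,"turn": 0,"jaw": -1},{"x": -8,"y": 0,"z": 0,"turn": 0,"jaw": -1},{"x": -6,"y": 0,"z": 0,"turn": 0,"jaw": -1},{"x": 0,"y": 0,"z": 0,"turn": 0,"jaw": -1}])

```text
clock: 94.08
position: [0.586, 0.1949, 0.1235]
tool_rot: [-3.141, 0.0, -1.549]
force: [-0.5, -0.7, 0.6]
finger_gap: 0.0
```

```bash
python3 -c "
from h import *
st()"
```

```text
clk 94.1 M [0.004 0.052 0.017] F [-0.5 -0.7  0.6] gap 0.000 [0.586  0.1949 0.1235]
```

servo_tool(moves=[{"x": -4,"y": 0,"z": 0,"turn": 0,"jaw": -1},{"x": -3,"y": 0,"z": 0,"turn": 0,"jaw": -1},{"x": 0,"y": 0,"z": 0,"turn": 0,"jaw": -1}])

```text
clock: 94.45
position: [0.5857, 0.2012, 0.123]
tool_rot: [3.142, -0.0, -1.55]
force: [0.1, -1.8, 1.5]
finger_gap: 0.005
```

```bash
python3 -c "
from h import *
st()"
```

```text
clk 94.5 M [-0.3    0.093  0.021] F [ 0.1 -1.8  1.5] gap 0.005 [0.5857 0.2012 0.123 ]
```

servo_tool(moves=[{"x": -3,"y": 0,"z": 0,"turn": 0,"jaw": -1},{"x": -3,"y": 0,"z": 0,"turn": 0,"jaw": -1},{"x": 0,"y": 0,"z": 0,"turn": 0,"jaw": -1}])

```text
clock: 94.82
position: [0.5856, 0.2021, 0.1226]
tool_rot: [3.14, -0.008, -1.548]
force: [3.8, -52.4, 8.7]
finger_gap: 0.002
```

```bash
python3 -c "
from h import *
st()"
```

```text
clk 94.8 M [-9.094e+00 -7.190e-01 -5.000e-03] F [  3.8 -52.4   8.7] gap 0.002 [0.5856 0.2021 0.1226]
```

Hard stop: the left lid is shut. I'll back off, retreat, make a last numeric check and hand in.

servo_tool(moves=[{"x": 8,"y": 0,"z": 0,"turn": 0,"jaw": -1},{"x": 6,"y": 0,"z": 0,"turn": 0,"jaw": -1},{"x": 0,"y": 0,"z": -40,"turn": 0,"jaw": -1},{"x": 0,"y": 0,"z": -50,"turn": 0,"jaw": -1},{"x": 30,"y": 0,"z": -40,"turn": 0,"jaw": -1},{"x": 50,"y": 0,"z": 0,"turn": 0,"jaw": -1},{"x": 50,"y": 0,"z": 0,"turn": 0,"jaw": -1},{"x": 50,"y": 0,"z": 0,"turn": 0,"jaw": -1},{"x": 50,"y": 0,"z": 0,"turn": 0,"jaw": -1},{"x": 50,"y": 0,"z": 0,"turn": 0,"jaw": -1},{"x": 50,"y": 0,"z": 0,"turn": 0,"jaw": -1},{"x": 50,"y": 0,"z": 0,"turn": 0,"jaw": -1}])

```text
clock: 96.32
position: [0.5937, -0.188, 0.253]
tool_rot: [-3.141, 0.0, -1.55]
force: [0.4, 0.3, -0.0]
finger_gap: 0.001
```

servo_tool(moves=[{"x": 50,"y": 0,"z": 0,"turn": 0,"jaw": -1},{"x": 50,"y": 0,"z": 0,"turn": 0,"jaw": -1},{"x": 20,"y": 0,"z": 0,"turn": 0,"jaw": -1},{"x": 0,"y": 0,"z": 0,"turn": 0,"jaw": -1},{"x": 0,"y": 0,"z": 0,"turn": 0,"jaw": -1}])

```text
clock: 96.95
position: [0.5963, -0.3054, 0.2528]
tool_rot: [3.141, 0.0, -1.549]
force: [0.2, -0.2, 0.1]
finger_gap: 0.007
```

```bash
python3 -c "
from h import *
st();g=grab('top','t31.png');f=grab('scene','s31.png')
T=cv2.imread('pics/t31.png');O=cv2.imread('pics/top0.png');P=cv2.imread('pics/t27.png')
# bystanders unchanged (top0 vs now), sieve unchanged (t27 vs now)
for n,(x0,y0,x1,y1),A in(('bottle',(285,100,310,132),O),('jar',(400,172,435,202),O),('offcut',(415,137,443,160),O),('sieve',(120,190,185,245),P)):
  (dx,dy),r=cv2.phaseCorrelate(*[cv2.cvtColor(I[y0:y1,x0:x1],cv2.COLOR_BGR2GRAY).astype(np.float32) for I in(A,T)]);print(n,'shift px',round(dx,2),round(dy,2),'resp',round(r,2))
# handles: wood-light columns along case x=0 at z=.139
for y in np.arange(.15,.185,.004):
  print(round(y,3),[T[int(round(v)),int(round(u)),::-1].tolist() for u,v in(proj(g,[*case(0,y),.139]),proj(g,[*case(0,-y),.139]))])
"
```

```text
clk 97.0 M [ 0.026  0.043 -0.034] F [ 0.2 -0.2  0.1] gap 0.007 [ 0.5963 -0.3054  0.2528]
bottle shift px 0.5 0.04 resp 1.0
jar shift px -0.27 0.24 resp 0.15
offcut shift px 2.41 2.24 resp 0.1
sieve shift px 0.01 0.01 resp 0.7
0.15 [[83, 57, 38], [162, 116, 75]]
0.154 [[94, 73, 52], [162, 115, 73]]
0.158 [[93, 73, 51], [159, 113, 73]]
0.162 [[104, 83, 59], [232, 199, 154]]
0.166 [[215, 182, 138], [234, 200, 157]]
0.17 [[214, 180, 137], [221, 187, 143]]
0.174 [[218, 184, 142], [185, 152, 113]]
0.178 [[147, 129, 111], [87, 74, 64]]
0.182 [[173, 155, 134], [85, 74, 64]]
```

```bash
python3 -c "
from cell import ctrl
print(ctrl.finish_job())"
```

```text
the job is handed in; nothing more can be done
None
```

The job is handed in with the final layout in place, but one on-the-way step is uncertain: step 3, small nuts sorted while the large ones are still in the sieve.

**Final state**
- **Small nuts:** my last look at the right compartment, just before I shut its lid, showed grey blobs matching four small nuts, two of them touching.
- **Large nuts:** the left compartment showed three large nuts, one partly hidden under the open lid. I judged that one large from its visible ring of at least 28 mm.
- **Sieve:** it stands on the bench left of the case and had not moved between the last two pictures. I judged it empty by weight: 4.05 N, against 3.92 N expected empty and 4.55 N with one large nut. Waste paper hid its floor from the camera.
- **Lids:** I pushed both against their shut stops, and the handles sit evenly at about ±0.17 m in the case.
- **Bystanders:** the bottle had not moved. I never went near the jar or offcut, but the arm half hid them in the last picture, so that check was weak.

**What went wrong**
- **Sieve drops and tilts:** the grip slackened once and the sieve dropped into the right compartment. Later it caught the lid handle and rolled about 45° in the grip. I levelled it both times.
- **A missed small nut:** I took the shaking as finished from the sieve's weight, but a fourth small nut was still in it. It was thrown into the left compartment with the large ones, so I picked it out by finger and moved it to the right compartment.
- **Step 3:** because of that nut, step 3 counts only if it was met earlier, while the dropped sieve lay in the right compartment with all the nuts in it. I could not confirm that.
- **Emptying the sieve:** the tool cannot tilt, so I emptied it with quick back-and-forth strokes instead of tipping it.
- **Contact force:** the wrist read 52 N when I pushed the left lid onto its stop with the closed fingers. That is under the 120 N wrist limit; the 40 N limit is for the arm and gripper body.

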